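# Gauge the opening of the harmonica vise and lock the fitting block in it

## Robot

A 6-joint arm with a two-finger parallel gripper is mounted at the origin on the work surface. World frame = base frame: x ahead of the robot, y to its left, z up, the work surface at z = 0. Lengths are in m, angles in rad, forces in N, time in s.
With the tool pointing down it reaches from about 0.35 to 0.975 m from the base axis. Payload 4.9 kg.
Tool frame: the origin (TCP) lies on the centre line of the jaws, within the pads' length; the fingertips stand ctrl.tcp_to_tips ahead of it and the grasp point (between the pads) lies 3 mm ahead of it (ctrl.tcp_to_tips is the distance from the TCP to the fingertips, in m); z points along the fingers, y is the direction in which the jaws open and shut (so a half turn about z gives the same grasp; the last joint's range is limited). The gripper opens to 85 mm and grips with 20 to 120 N. Pads are 22 mm wide; open, the fingers measure 114 mm over their backs; the gripper's body (76 mm by 85 mm) begins 54 mm behind the grasp point. The pads swing forward as they close: fully open they stand 13 mm farther back than shut.
Start: joints at [-1.461, 0.053, 1.613, -0, 1.476, -0.119], TCP at [0.142, -0.609, 0.253] pointing down, gripper open.
Joint ranges: [-3.01, 3.01], [-1.01, 2.22], [0.06, 2.58], [-1.02, 4.17], [0.09, 2.62], [-3.14, 3.14]. Speed limits (rad/s): [2.57, 2.57, 3.14, 3.14, 3.14, 3.14].

## Interface

Orientations are given as a rotation vector (axis times angle).
In Python, from station import ctrl, vision gives the robot as it stands.
- The arm moves only by the tool jog_arm, never from a script. Its argument "deltas" is a list of rows, each a list of 7 numbers: the turn, a rotation vector about the tool's x, y, z in rad, then the shift along the tool's x, y, z in cm, then the opening, from 0 (shut) to 1 (fully open). A call has 1 to 12 rows; each row shifts and turns the commanded pose from where the row before left it, along the tool's axes as they then stand; what a row does not reach is not made up. A row lasts 1/12 s, in which the tool goes at most 41.7 mm and 7.16 degrees, less where a joint would pass 70% of its speed; a pose out of reach is approached as far as the arm can. A call with a gripper value outside its range is refused whole. The fingers move at their own pace and stop on an object; "grip_force" is the grip in N (left out, the last holds). Time passes only in rows, so rows that do not move let the fingers close. It gives the time, the measured TCP pose, the force and the opening at its end, in the units of the state.
- ctrl.get_obs(): the state, without advancing time (a new reading comes with each control period).
- vision.get_image(name): name is "side" or "top"; returns (picture, depth): 400x640x3 uint8, red, green, blue; 400x640 float32, m along the optical axis (not along the pixel's ray), 0 where there is no reading.
- vision.calibration(name): a dict with "fx", "fy", "cx", "cy" (pixels), "rvec" (rotation vector, rad) and "tvec" (3), from world to camera coordinates, as OpenCV has them. Camera axes: x right, y down, z forward; pixel columns grow to the right and rows downward; lengths in m; the calibration is good to about 2 mm. A picture is of the moment at which its call begins. calibration takes no time and is no camera call.
- ctrl.finish_job(): hands the job in, once; it reports no verdict.
The state is a dict: "t": time; "q": joint angles; "dq": joint speeds; "effort": joint torques, N m; "tool_pos": TCP position; "tool_rot": TCP orientation; "contact_force": force on the tool from outside, world axes, zero at the start; "wrist_torque": the same for the moment, N m; "opening": finger opening in m.
Only numpy, scipy, OpenCV 4.12 (cv2) and the standard library are available. Lean on these libraries where they do the work, as an engineer would, in place of code of your own. Each camera call takes 0.05 s, during which the arm holds its last target. There are 200 camera calls.

## Task

Back the vise's round knob off fully anticlockwise, then find the size of the jaw opening: starting with the thinnest gauge block and working up in thickness, try the blocks that are out, lowering each upright from above between the jaws, until one will not go down to the bottom or you run out. Leave the thickest block that goes fully down standing between the jaws, lock it there by turning the knob clockwise to its stop, and put all the other gauge blocks in the long cork-lined tin. Leave the comb and the cover plate alone.

Things in the scene. Friction and masses are not known exactly. Their poses are not given: they have to be found in the camera images.
- gauge18: white plastic gauge block with a 10 mm steel sole, 18 mm thick (its x axis), 70 mm long (y), 30 mm tall (z), about 130 g; standing on the bench; origin at the centre of its underside. Not out in every start.
- gauge22: yellow plastic gauge block with a 10 mm steel sole, 22 mm thick (its x axis), 70 mm long (y), 30 mm tall (z), about 158 g; standing on the bench; origin at the centre of its underside.
- gauge26: green plastic gauge block with a 10 mm steel sole, 26 mm thick (its x axis), 70 mm long (y), 30 mm tall (z), about 187 g; standing on the bench; origin at the centre of its underside.
- gauge30: blue plastic gauge block with a 10 mm steel sole, 30 mm thick (its x axis), 70 mm long (y), 30 mm tall (z), about 216 g; standing on the bench; origin at the centre of its underside.
- gauge34: red plastic gauge block with a 10 mm steel sole, 34 mm thick (its x axis), 70 mm long (y), 30 mm tall (z), about 245 g; standing on the bench; origin at the centre of its underside. Not out in every start.
- vise: brass vise fixed to the bench, 190 mm (its x) by 80 mm (y); origin under its centre. The jaws face each other along x: fixed jaw on the -x side, sprung jaw (its setting unknown) in the middle, round knob at the +x end. Between the jaws is an open-topped slot with a flat floor 24 mm above the bench. Apart from the knob nothing of it stands higher than 40 mm.
- fixed_jaw: fixed jaw of the vise; its cork face is the plane x = 0 of its axes (as the vise's), origin at mid-length at bench level, slot towards +x. Both jaws are 60 mm long (y), rise 12 mm above the slot floor, and have rounded lips of 5 mm radius over straight faces 7 mm deep. A block too thick rides on the lips, at least 6 mm above the floor; one that fits sticks 18 mm out of the jaws.
- gap_datum (a point): point on the face of the fixed jaw at mid-length, at slot floor level (24 mm above the bench), axes as the vise: x across the slot, y along it. A block goes in upright, long side along y, thickness along x. The other jaw face, knob fully backed off, is 22 to 34 mm from here along x, to be found with the gauges.
- knob (a joint): angle of the vise's round knob in rad: 0 = fully backed off (anticlockwise from above), grows clockwise, stops at 1.3 = locked; starts part way. Over its turn it moves the sprung jaw 4.8 mm towards the fixed jaw, no further, so only a close-fitting block is clamped (pad 10 N preload, 1.5 N/mm). Needs 0.15 to 0.3 N m; stays where it is left.
- knob_grip (a point): point on the knob's vertical axis at the height to grip (62 mm above the bench); knob 44 mm in diameter, side from 49 to 70 mm, top 73 mm above the bench. A black line on its top, pointing to -x when backed off, shows its turn.
- tin: open cork-lined tin fixed to the bench, 264 mm (its x) by 92 mm (y), 16 mm high, walls and floor 4 mm; origin at the centre of its underside. Room for all the blocks side by side along x, each with its long side along y. Apart from the blocks, the bench between tin and vise is clear from x = 0.42 to 0.65 m.
- comb: black plastic harmonica comb, 28 x 100 x 7 mm, lying flat; origin at the centre of its underside. Leave alone.
- cover_plate: chrome cover plate, 30 x 102 x 10 mm, lying flat; origin at the centre of its underside. Leave alone.

How it is judged:
By the outcome, as a careful person would: the job done as asked, in the order asked, and still so for the second after the job is handed in, with the robot touching nothing.
Of gauge18, gauge34 only 1 to 2 are there at a start; the rules pass over those that are not, and their reading is None.
At some moment in a run one of gauge18, gauge22, gauge26, gauge30, gauge34 may be knocked a few centimetres aside while the robot is not near it.
It also fails if it takes over 210 s, if anything falls off the work surface, if the arm or the gripper's body presses on something with over 40 N, if the wrist force passes 120 N, or if a joint passes its speed limit or range.

## Working session

There is one attempt and no reset: what is moved stays moved. The work goes in short steps, Python scripts to look and compute and a tool call to move; the robot and the scene stay as the last step left them, time stands still between calls to the robot, and variables do not carry over. Pictures are saved under pics/ and viewed, about 12 in all and at most 16, crops included, and the job is handed in when it is done.

Besides the shell and the picture viewer there is one more tool, called as name([rows], argument=value, ...), one row to a line, values as JSON. jog_arm: Moves the arm, as the interface text tells. Its arguments: {"type":"object","properties":{"deltas":{"type":"array"},"grip_force":{"type":"number"}},"required":["deltas"]}

```bash
ls; mkdir -p pics; python3 - <<'E'
from station import ctrl, vision
import cv2, numpy as np
print(ctrl.get_obs(), ctrl.tcp_to_tips)
for n in ("side","top"):
    p,d=vision.get_image(n); cv2.imwrite(f"pics/{n}0.png",p[...,::-1]); np.savez(f"{n}0.npz",p=p,d=d)
    c=vision.calibration(n); print(n,c); R=cv2.Rodrigues(np.array(c["rvec"]))[0]; print(-R.T@np.array(c["tvec"]), R)
E
```

```text
pics
{'t': 0.0, 'q': array([-1.46096683e+00,  5.33583493e-02,  1.61428662e+00,  8.13183975e-06,
        1.47597474e+00, -1.18989484e-01]), 'dq': array([-7.77404315e-05, -5.70155264e-04,  4.54231770e-04, -1.02392015e-03,
       -5.16390300e-04,  5.41025761e-04]), 'effort': array([ 1.40619370e-03, -3.93679941e+01, -3.70179319e+01,  1.13592301e-05,
        7.10420820e-03,  1.25872552e-05]), 'tool_pos': array([ 0.14171327, -0.60813834,  0.25206644]), 'tool_rot': array([-3.11904047e+00, -3.58411794e-01, -2.72802038e-05]), 'contact_force': array([ 0.66547046, -0.57634072,  0.42518363]), 'wrist_torque': array([-0.018611  , -0.05072536,  0.05062086]), 'opening': 0.08564033642511172} 0.022
side {'fx': 377.0410736847214, 'fy': 377.0410736847214, 'cx': 315.99891947721176, 'cy': 196.41645849641165, 'rvec': array([ 2.28922883, -0.87148193,  0.3371553 ]), 'tvec': array([-0.4302885,  0.3430295,  0.5498688])}
[ 0.24729369 -0.36247963  0.64236086] [[ 0.74514798 -0.66686567  0.00668298]
 [-0.49772845 -0.56276985 -0.65996704]
 [ 0.44387034  0.4884468  -0.75126483]]
top {'fx': 370.1590611868055, 'fy': 370.1590611868055, 'cx': 313.4163012507498, 'cy': 195.88028546436712, 'rvec': array([ 2.22109188, -2.15879841,  0.06712791]), 'tvec': array([-0.02844808,  0.56844139,  0.74422876])}
[ 0.52228556 -0.01302866  0.77772707] [[ 2.84164366e-02 -9.99595890e-01  7.49868947e-04]
 [-9.97711326e-01 -2.84088928e-02 -6.13599631e-02]
 [ 6.13564699e-02  9.95478757e-04 -9.98115420e-01]]
```

View pics/top0.png

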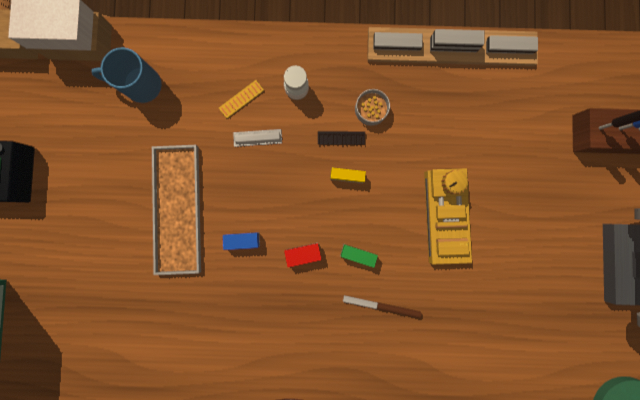

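View pics/side0.png

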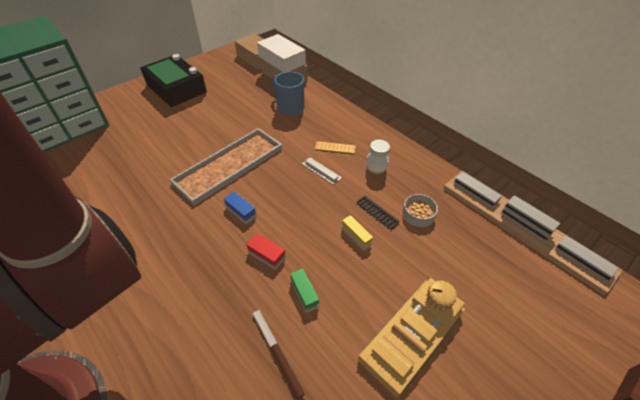

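The top view shows yellow at (348,175), green (360,257), red (303,255), blue (241,242). There is no white gauge18. The tin is at (176,210) and the vise at (450,217), with the knob at (456,181). The side view agrees. I'll measure next.

```bash
cat > h.py <<'E'
from station import ctrl, vision
import cv2, numpy as np
HSV=dict(yellow=((24,150,120),(34,255,255)),green=((45,120,60),(80,255,255)),blue=((105,150,80),(125,255,255)),red=((0,200,120),(4,255,255)))
def cal(n):
    c=vision.calibration(n); R=cv2.Rodrigues(np.array(c["rvec"]))[0]; return c,R,np.array(c["tvec"])
def rays(n,uv):
    c,R,t=cal(n); uv=np.atleast_2d(np.array(uv,float))
    d=np.c_[(uv[:,0]-c["cx"])/c["fx"],(uv[:,1]-c["cy"])/c["fy"],np.ones(len(uv))]
    return -R.T@t, d@R
def plane(n,uv,z):
    o,d=rays(n,uv); return o+d*((z-o[2])/d[:,2])[:,None]
def cloud(n,d):
    v,u=np.mgrid[0:400,0:640]; o,r=rays(n,np.c_[u.ravel(),v.ravel()])
    return (o+r*d.ravel()[:,None]).reshape(400,640,3)
def tri(uvs):
    A=np.zeros((3,3));b=np.zeros(3)
    for n,uv in uvs.items():
        o,r=rays(n,uv); r=r[0]/np.linalg.norm(r[0]); P=np.eye(3)-np.outer(r,r); A+=P;b+=P@o
    return np.linalg.solve(A,b)
def blob(p,col,box=None,amin=60):
    m=cv2.inRange(cv2.cvtColor(p,cv2.COLOR_RGB2HSV),*HSV[col])
    if box is not None:
        k=np.zeros_like(m);x0,y0,x1,y1=box;k[y0:y1,x0:x1]=255;m&=k
    cs=cv2.findContours(m,cv2.RETR_EXTERNAL,cv2.CHAIN_APPROX_NONE)[0]
    return sorted([c for c in cs if cv2.contourArea(c)>amin],key=cv2.contourArea)[::-1]
def pose(n,c,z):
    """centre and rect of a top-face contour on plane z"""
    q=plane(n,c[:,0,:],z)[:,:2]; (cx,cy),(w,h),a=cv2.minAreaRect((q*1000).astype(np.float32))
    if w<h: w,h,a=h,w,a+90
    return np.array([cx,cy])/1000,w,h,(a+90)%180-90   # a: long-side direction deg from world x
def grab(tag):
    o={}
    for n in("top","side"):
        p,d=vision.get_image(n); o[n]=(p,d); cv2.imwrite(f"pics/{n}{tag}.png",p[...,::-1])
    return o
E
python3 - <<'E'
from h import *
im={n:(lambda z:(z['p'],z['d']))(np.load(f"{n}0.npz")) for n in("top","side")}
cl={n:cloud(n,im[n][1]) for n in im}
for col in HSV:
  for n in im:
    p,d=im[n]
    for c in blob(p,col)[:3]:
        m=np.zeros((400,640),np.uint8);cv2.drawContours(m,[c],-1,255,-1);m=cv2.erode(m,np.ones((3,3)))>0
        z=np.median(cl[n][m][:,2]) if m.any() else -1
        print(col,n,c[:,0].mean(0).round(),cv2.contourArea(c),"z",z.round(4),[np.round(v,4) for v in pose(n,c,.03)])
p,d=im["top"]
a=cv2.resize(p[155:275,415:485],None,fx=5,fy=5,interpolation=cv2.INTER_CUBIC); 
ps=im["side"][0]; b=cv2.resize(ps[270:400,350:475],None,fx=3.4,fy=3.4*600/442,interpolation=cv2.INTER_CUBIC); b=cv2.resize(b,(425,600))
cv2.imwrite("pics/vise0.png",np.hstack([a,b])[...,::-1])
# vise height profile along column 452
for v in range(160,272,2):print(v,cl["top"][v,450].round(3),cl["top"][v,440,2].round(3),cl["top"][v,460,2].round(3))
E
```

```text
green top [359. 256.] 417.5 z 0.0296 [array([ 0.4507, -0.1064]), np.float64(70.7738), np.float64(25.861), np.float64(73.3044)]
blue top [240. 241.] 430.5 z 0.0297 [array([0.4734, 0.1326]), np.float64(68.7651), np.float64(27.6627), np.float64(-84.5725)]
red top [302. 255.] 540.5 z 0.0293 [array([0.449 , 0.0063]), np.float64(68.7324), np.float64(34.1904), np.float64(-76.3505)]
160 [ 0.655 -0.3   -0.001] 0.0 -0.0
162 [ 0.65  -0.299  0.002] -0.003 -0.0
164 [ 0.646 -0.3   -0.001] 0.0 -0.001
166 [ 0.642 -0.299  0.001] -0.001 0.001
168 [ 0.638 -0.3   -0.002] -0.001 0.037
170 [ 0.628 -0.285  0.039] 0.041 0.041
172 [ 0.619 -0.274  0.07 ] 0.039 0.07
174 [ 0.615 -0.273  0.071] 0.037 0.071
176 [ 0.611 -0.273  0.073] 0.042 0.072
178 [ 0.607 -0.272  0.074] 0.04 0.074
180 [ 0.603 -0.272  0.074] 0.04 0.072
182 [ 0.6   -0.274  0.07 ] 0.039 0.071
184 [ 0.596 -0.273  0.073] 0.041 0.072
186 [ 0.592 -0.273  0.073] 0.039 0.071
188 [ 0.588 -0.273  0.071] 0.039 0.072
190 [ 0.584 -0.273  0.071] 0.041 0.071
192 [ 0.582 -0.279  0.056] 0.038 0.039
194 [ 0.579 -0.286  0.038] 0.039 0.038
196 [ 0.576 -0.29   0.025
[... 755 characters left out ...]
236 [ 0.495 -0.292  0.023] 0.025 0.024
238 [ 0.491 -0.289  0.031] 0.026 0.032
240 [ 0.487 -0.287  0.035] 0.032 0.036
242 [ 0.484 -0.287  0.036] 0.033 0.034
244 [ 0.48  -0.287  0.037] 0.036 0.036
246 [ 0.476 -0.287  0.036] 0.035 0.035
248 [ 0.472 -0.287  0.036] 0.034 0.032
250 [ 0.468 -0.288  0.034] 0.034 0.032
252 [ 0.464 -0.287  0.037] 0.035 0.036
254 [ 0.459 -0.292  0.022] 0.036 0.023
256 [ 0.455 -0.292  0.024] 0.023 0.023
258 [ 0.451 -0.291  0.025] 0.023 0.022
260 [ 0.447 -0.292  0.024] 0.024 0.026
262 [ 0.443 -0.292  0.023] 0.024 0.026
264 [ 0.436 -0.301 -0.002] 0.0 0.0
266 [ 0.432 -0.301  0.   ] -0.002 -0.002
268 [ 0.428 -0.301  0.   ] 0.0 -0.002
270 [ 0.424 -0.3    0.001] -0.001 -0.002
```

View pics/vise0.png

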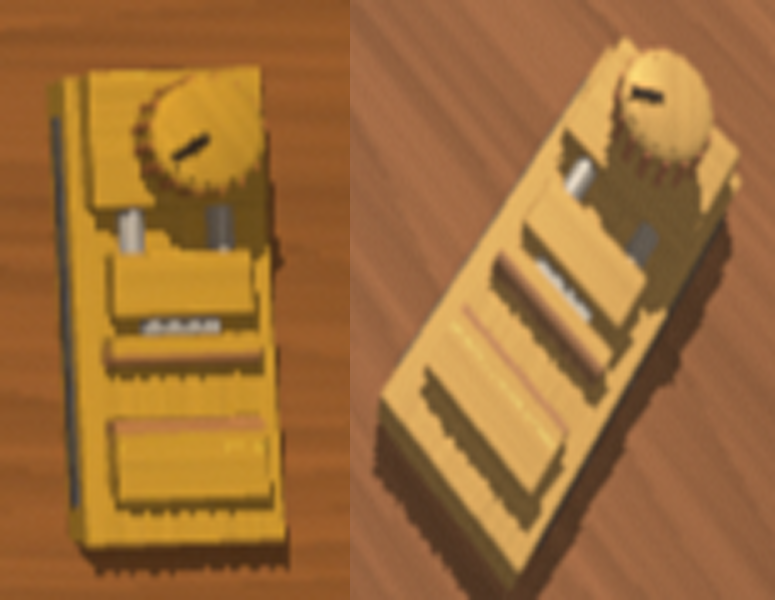

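The vise crop shows the knob's line running towards +y and -x, about 0.9 rad clockwise of backed off. The slot lies between the cork faces, at crop rows 370 to 425. Next I'll fit the vise, knob and tin geometry and fix the masks.

```bash
python3 - <<'E'
from h import *
im={n:(lambda z:(z['p'],z['d']))(np.load(f"{n}0.npz")) for n in("top","side")}
cl={n:cloud(n,im[n][1]) for n in im}
C=cl["top"]
hs=cv2.cvtColor(im["side"][0],cv2.COLOR_RGB2HSV); ht=cv2.cvtColor(im["top"][0],cv2.COLOR_RGB2HSV)
for nm,uv in dict(y=(357,229),g=(305,287),b=(241,205),r=(266,247)).items(): print(nm,"side hsv",hs[uv[1],uv[0]])
print("yellow top",ht[175,348],ht[174,343], "white?",ht[238,260])
# vise: heights
W=C[155:275,415:490].reshape(-1,3)
for lab,zl,zh in (("base+",.015,.045),("jaws",.030,.045),("knob",.066,.08)):
    q=W[(W[:,2]>zl)&(W[:,2]<zh)&(abs(W[:,0]-.54)<.12)]
    print(lab,len(q),cv2.minAreaRect((q[:,:2]*1000).astype(np.float32)),q.mean(0).round(4), cv2.minEnclosingCircle((q[:,:2]*1000).astype(np.float32)))
# side cloud knob
S=cl["side"].reshape(-1,3); k=S[(S[:,2]>.067)&(np.hypot(S[:,0]-.602,S[:,1]+.283)<.03)]
print("side knob",k.mean(0),cv2.minEnclosingCircle((k[:,:2]*1000).astype(np.float32)))
# vise edges at yellow/wood: left edge line, jaw edge pixels on planes
c=lambda a,b:(415+a/5-.4,155+b/5-.4)
for nm,ab,z in (("fixed cork L",(112,420),.036),("fixed cork R",(264,418),.036),("pad face L",(107,368),.036),("pad face R",(264,365),.036),("jawblk L",(112,252),.036),("jawblk R",(250,250),.036),("fix back L",(118,505),.036),("fix back R",(270,497),.036),("line0",(175,158),.073),("line1",(208,137),.073),
  ("base tl",(65,80),.024),("base bl",(83,545),.024),("base br",(285,540),.024)):
    print(nm,plane("top",[c(*ab)],z)[0].round(4))
# tin
T=C[135:285,140:215].reshape(-1,3); q=T[(T[:,2]>.011)&(T[:,2]<.022)]
print("tin",len(q),cv2.minAreaRect((q[:,:2]*1000).astype(np.float32)),np.percentile(q[:,2],[10,50,90]))
q=T[(T[:,2]>.003)&(T[:,2]<.022)];print("tin",cv2.minAreaRect((q[:,:2]*1000).astype(np.float32)))
E
```

```text
y side hsv [ 25 139 246]
g side hsv [ 61 108 172]
b side hsv [109 142 172]
r side hsv [  2 180 222]
yellow top [ 23 255 218] [ 23 255 218] white? [ 12 162  77]
base+ 3381 ((536.3057861328125, -288.69244384765625), (189.91128540039062, 83.58931732177734), 3.5097784996032715) [ 0.526  -0.284   0.0297] ((536.2731323242188, -287.4031982421875), 102.03974151611328)
jaws 1649 ((545.9022827148438, -289.04180908203125), (170.5028533935547, 70.47565460205078), 3.885270833969116) [ 0.5395 -0.2853  0.0366] ((546.561279296875, -289.188232421875), 90.5450668334961)
knob 427 ((601.4390258789062, -284.9540710449219), (44.34151077270508, 43.71440505981445), 0.7143913507461548) [ 0.6017 -0.2842  0.0718] ((602.5570068359375, -285.4087219238281), 23.66077995300293)
side knob [ 0.59948229 -0.2865212   0.0709836 ] ((601.8150634765625, -285.99078369140625), 23.09748077392578)
fixed cork L [ 0.4896 -0.261   0.036 ]
fixed cork R [ 0.4921 -0.3216  0.036 ]
pad face L [ 0.5102 -0.2589  0.036 ]
pad face R [ 0.5132 -0.3216  0.036 ]
jawblk L [ 0.5566 -0.2605  0.036 ]
jawblk R [ 0.559  -0.3158  0.036 ]
fix back L [ 0.456  -0.2637  0.036 ]
fix back R [ 0.4609 -0.3241  0.036 ]
line0 [ 0.5915 -0.2719  0.073 ]
line1 [ 0.6    -0.2845  0.073 ]
base tl [ 0.6272 -0.2447  0.024 ]
base bl [ 0.4385 -0.2537  0.024 ]
base br [ 0.4428 -0.3353  0.024 ]
tin 895 ((535.2970581054688, 272.6874694824219), (264.0810546875, 94.31057739257812), 4.069411277770996) [0.01245952 0.01509256 0.01691492]
tin ((539.6566162109375, 287.5102233886719), (301.0895690917969, 142.58236694335938), 8.702415466308594)
```

The knob is at (0.6015, -0.2855) with its top at 72 mm and lies on the vise axis, which has a yaw of about 3°. Its angle is about 0.98 rad. I'll move above the knob at the present yaw.

```bash
cat >> h.py <<'E'
def go(p,yaw=None,mx=3.4):
    """print tool-frame rows: turn (rad) first, then shift cm, to TCP p (world) with tool-x yaw"""
    from scipy.spatial.transform import Rotation as Ro
    s=ctrl.get_obs(); R=Ro.from_rotvec(s["tool_rot"]); M=R.as_matrix(); y0=np.arctan2(M[1,0],M[0,0])
    print("t %.2f"%s["t"],"pos",s["tool_pos"].round(4),"yaw",y0.round(4),"tilt",M[:2,2].round(4),"F",s["contact_force"].round(1),"op",s["opening"].round(4))
    if yaw is None: yaw=y0
    dz=-(yaw-y0); n=int(np.ceil(abs(dz)/.11)); 
    if n: print("turn",n,"x",round(dz/n,4))
    M2=np.c_[[np.cos(yaw),np.sin(yaw),0],[np.sin(yaw),-np.cos(yaw),0],[0,0,-1]]
    d=M2.T@(np.array(p)-s["tool_pos"])*100; n=max(1,int(np.ceil(np.linalg.norm(d)/mx))); print("shift",n,"x",(d/n).round(3),"total",d.round(2))
E
sed -i 's/yellow=((24,150,120),(34/yellow=((20,130,120),(29/;s/green=((45,120,60)/green=((45,90,60)/;s/blue=((105,150,80)/blue=((104,125,80)/;s/red=((0,200,120)/red=((0,165,120)/' h.py
python3 - <<'E'
from h import *
go((.6015,-.2855,.15))
im={n:(lambda z:(z['p'],z['d']))(np.load(f"{n}0.npz")) for n in("top","side")}
cl={n:cloud(n,im[n][1]) for n in im}
box=dict(yellow={"top":(325,160,375,190),"side":(335,210,380,250)})
for col in HSV:
  uv={}
  for n in im:
    for c in blob(im[n][0],col,box.get(col,{}).get(n))[:1]:
        M=cv2.moments(c);uv[n]=(M['m10']/M['m00'],M['m01']/M['m00'])
        print(col,n,np.round(uv[n]),cv2.contourArea(c),[np.round(v,4) for v in pose(n,c,.03)])
  if len(uv)==2: print("   tri",tri(uv).round(4))
E
```

```text
Traceback (most recent call last):
  File "h.py", line 40, in go
    print("t %.2f"%s["t"],"pos",s["tool_pos"].round(4),"yaw",y0.round(4),"tilt",M[:2,2].round(4),"F",s["contact_force"].round(1),"op",s["opening"].round(4))
                                                                                                                                      ^^^^^^^^^^^^^^^^^^
AttributeError: 'float' object has no attribute 'round'
```

jog_arm([
  [0, 0, 0, 3.26, -1.31, 0, 1],
  [0, 0, 0, 3.26, -1.31, 0, 1],
  [0, 0, 0, 3.26, -1.31, 0, 1],
  [0, 0, 0, 3.26, -1.31, 0, 1],
  [0, 0, 0, 3.26, -1.31, 0, 1],
  [0, 0, 0, 3.26, -1.31, 0, 1],
  [0, 0, 0, 3.26, -1.31, 0, 1],
  [0, 0, 0, 3.26, -1.31, 0, 1],
])

```text
t: 0.77
tool_pos: [0.373, -0.446, 0.2528]
tool_rot: [-3.12, -0.358, 0.001]
contact_force: [0.7, -0.7, -0.3]
opening: 0.0854
```

jog_arm([
  [0, 0, 0, 3.26, -1.31, 0, 1],
  [0, 0, 0, 3.26, -1.31, 0, 1],
  [0, 0, 0, 3.26, -1.31, 0, 1],
  [0, 0, 0, 3.26, -1.31, 1.7, 1],
  [0, 0, 0, 3.26, -1.31, 1.7, 1],
  [0, 0, 0, 3.26, -1.31, 1.7, 1],
  [0, 0, 0, 3.26, -1.31, 1.7, 1],
  [0, 0, 0, 3.26, -1.31, 1.7, 1],
  [0, 0, 0, 0, 0, 1.7, 1],
  [0, 0, 0, 0, 0, 0, 1],
  [0, 0, 0, 0, 0, 0, 1],
])

```text
t: 1.68
tool_pos: [0.6012, -0.2855, 0.1493]
tool_rot: [-3.119, -0.359, 0.005]
contact_force: [-0.8, -1.0, 0.3]
opening: 0.0856
```

```bash
python3 -c "
from h import *
go((.6015,-.2855,.065))"
```

```text
Traceback (most recent call last):
  File "h.py", line 40, in go
    print("t %.2f"%s["t"],"pos",s["tool_pos"].round(4),"yaw",y0.round(4),"tilt",M[:2,2].round(4),"F",s["contact_force"].round(1),"op",s["opening"].round(4))
                                                                                                                                      ^^^^^^^^^^^^^^^^^^
AttributeError: 'float' object has no attribute 'round'
```

jog_arm([
  [0, 0, 0, 0.03, 0, 2.1, 1],
  [0, 0, 0, 0, 0, 2.1, 1],
  [0, 0, 0, 0, 0, 2.1, 1],
  [0, 0, 0, 0, 0, 2.1, 1],
  [0, 0, 0, 0, 0, 0, 0.3],
  [0, 0, 0, 0, 0, 0, 0.3],
  [0, 0, 0, 0, 0, 0, 0.3],
  [0, 0, 0, 0, 0, 0, 0.3],
  [0, 0, 0, 0, 0, 0, 0.3],
  [0, 0, 0, 0, 0, 0, 0.3],
], grip_force=35)

```text
t: 2.52
tool_pos: [0.6032, -0.2862, 0.0707]
tool_rot: [-3.121, -0.358, -0.002]
contact_force: [-4.2, 4.0, 5.6]
opening: 0.0431
```

```bash
sed -i 's/s\["opening"\].round(4)/round(float(s["opening"]),4)/' h.py; python3 - <<'E'
from h import *
go((.6015,-.2855,.065))
im={n:(lambda z:(z['p'],z['d']))(np.load(f"{n}0.npz")) for n in("top","side")}
box=dict(yellow={"top":(325,160,375,190),"side":(335,210,380,250)})
for col in HSV:
  uv={}
  for n in im:
    for c in blob(im[n][0],col,box.get(col,{}).get(n))[:1]:
        M=cv2.moments(c);uv[n]=(M['m10']/M['m00'],M['m01']/M['m00'])
        print(col,n,np.round(uv[n]),cv2.contourArea(c),[np.round(v,4) for v in pose(n,c,.03)])
  if len(uv)==2: print("   tri",tri(uv).round(4))
E
```

```text
t 2.52 pos [ 0.6032 -0.2862  0.0707] yaw 0.2285 tilt [0.0015 0.0002] F [-4.2  4.   5.6] op 0.0431
shift 1 x [-0.152 -0.111  0.566] total [-0.15 -0.11  0.57]
yellow top [348. 174.] 349.5 [array([ 0.6142, -0.0805]), np.float64(70.4284), np.float64(23.0219), np.float64(85.25)]
yellow side [357. 229.] 292.5 [array([ 0.6126, -0.0834]), np.float64(70.744), np.float64(23.2174), np.float64(84.2155)]
   tri [ 0.6153 -0.0815  0.0257]
green top [620. 390.] 769.0 [array([ 0.2076, -0.6174]), np.float64(90.0443), np.float64(41.9185), np.float64(-88.3919)]
green side [24. 35.] 1186.5 [array([0.3476, 1.243 ]), np.float64(237.7679), np.float64(195.4536), np.float64(89.9289)]
   tri [ 0.3379 -0.2011  0.5531]
blue top [240. 241.] 455.5 [array([0.4733, 0.1324]), np.float64(69.3559), np.float64(29.1781), np.float64(-84.8094)]
blue side [239. 204.] 296.0 [array([0.4725, 0.1296]), np.float64(67.7146), np.float64(28.675), np.float64(-84.7902)]
   tri [0.4737 0.1327 0.0257]
red top [302. 255.] 542.0 [array([0.4491, 0.0063]), np.float64(68.7488), np.float64(34.2415), np.float64(-76.1812)]
red side [265. 247.] 503.0 [array([0.4489, 0.0039]), np.float64(69.9399), np.float64(34.331), np.float64(-76.0993)]
   tri [0.4493 0.006  0.0261]
```

Opening 43 mm, so the knob is held. Now I'll turn it anticlockwise.

jog_arm([
  [0, 0, -0.1, 0, 0, 0, 0.3],
  [0, 0, -0.1, 0, 0, 0, 0.3],
  [0, 0, -0.1, 0, 0, 0, 0.3],
  [0, 0, -0.1, 0, 0, 0, 0.3],
  [0, 0, -0.1, 0, 0, 0, 0.3],
  [0, 0, -0.1, 0, 0, 0, 0.3],
  [0, 0, -0.1, 0, 0, 0, 0.3],
  [0, 0, -0.1, 0, 0, 0, 0.3],
  [0, 0, -0.1, 0, 0, 0, 0.3],
  [0, 0, -0.1, 0, 0, 0, 0.3],
  [0, 0, 0, 0, 0, 0, 0.3],
])

```text
t: 3.43
tool_pos: [0.6026, -0.2852, 0.0707]
tool_rot: [-2.563, -1.812, -0.002]
contact_force: [-6.1, 6.9, 8.3]
opening: 0.0431
```

```bash
python3 - <<'E'
from h import *
go((.6015,-.2855,.065))
s=ctrl.get_obs();print(s["wrist_torque"],s["contact_force"])
E
```

```text
t 3.43 pos [ 0.6026 -0.2852  0.0707] yaw 1.2307 tilt [-0.0005  0.0026] F [-6.1  6.9  8.3] op 0.0431
shift 1 x [-0.062 -0.098  0.565] total [-0.06 -0.1   0.57]
[ 1.13005182  1.10077949 -0.10239563] [-6.05947896  6.89970262  8.30654164]
```

jog_arm([
  [0, 0, -0.05, 0, 0, 0, 0.3],
  [0, 0, -0.05, 0, 0, 0, 0.3],
  [0, 0, -0.05, 0, 0, 0, 0.3],
  [0, 0, 0, 0, 0, 0, 0.3],
])

```text
t: 3.77
tool_pos: [0.6026, -0.2844, 0.0704]
tool_rot: [-2.421, -1.997, -0.003]
contact_force: [-6.2, 9.0, 7.7]
opening: 0.0429
```

```bash
python3 - <<'E'
from h import *
go((.6015,-.2855,.065))
s=ctrl.get_obs();print(s["wrist_torque"],s["contact_force"])
E
```

```text
t 3.77 pos [ 0.6026 -0.2844  0.0704] yaw 1.3794 tilt [-0.0009  0.0042] F [-6.2  9.   7.7] op 0.0429
shift 1 x [-0.128 -0.084  0.542] total [-0.13 -0.08  0.54]
[ 1.5106924   0.9999957  -0.16925901] [-6.16246429  8.96146089  7.73936422]
```

jog_arm([
  [0, 0, 0, 0, 0, 0, 1],
  [0, 0, 0, 0, 0, 0, 1],
  [0, 0, 0, 0, 0, 0, 1],
  [0, 0, 0, 0, 0, 0, 1],
  [0, 0, 0, 0, 0, 0, 1],
  [0, 0, 0, 0, 0, -3, 1],
  [0, 0, 0, 0, 0, -3, 1],
  [0, 0, 0, 0, 0, -3, 1],
  [0, 0, 0, 0, 0, -3, 1],
  [0, 0, 0, 0, 0, -3, 1],
  [0, 0, 0, 0, 0, -3, 1],
  [0, 0, 0, 0, 0, 0, 1],
])

```text
t: 4.77
tool_pos: [0.6053, -0.2881, 0.2565]
tool_rot: [2.414, 1.99, 0.007]
contact_force: [1.3, -0.6, 1.4]
opening: 0.0853
```

```bash
python3 - <<'E'
from h import *
go((.4,.1,.28),1.66)
E
```

```text
t 4.77 pos [ 0.6053 -0.2881  0.2565] yaw 1.3787 tilt [ 0.0115 -0.0072] F [ 1.3 -0.6  1.4] op 0.0853
turn 3 x -0.0938
shift 13 x [ 3.114 -1.307 -0.181] total [ 40.48 -16.99  -2.35]
```

jog_arm([
  [0, 0, -0.1, 0, 0, 0, 1],
  [0, 0, 0, 3.2, -1.0, 0, 1],
  [0, 0, 0, 3.2, -1.0, 0, 1],
  [0, 0, 0, 3.2, -1.0, 0, 1],
  [0, 0, 0, 3.2, -1.0, 0, 1],
  [0, 0, 0, 3.2, -1.0, 0, 1],
  [0, 0, 0, 3.2, -1.0, 0, 1],
  [0, 0, 0, 3.2, -1.0, 0, 1],
  [0, 0, 0, 3.2, -1.0, 0, 1],
  [0, 0, 0, 3.2, -1.0, 0, 1],
  [0, 0, 0, 3.2, -1.0, 0, 1],
  [0, 0, 0, 3.2, -1.0, 0, 1],
])

```text
t: 5.77
tool_pos: [0.5248, 0.0758, 0.2473]
tool_rot: [2.321, 2.116, 0.001]
contact_force: [0.3, -0.2, 0.5]
opening: 0.0855
```

```bash
cat >> h.py <<'E'
BOX={}
def look(tag,view=True):
    o=grab(tag); p=o["top"][0]; s=o["side"][0]
    a=cv2.resize(p[155:275,415:485],None,fx=5,fy=5,interpolation=cv2.INTER_CUBIC); b=cv2.resize(s[270:400,350:475],(425,600),interpolation=cv2.INTER_CUBIC)
    cv2.imwrite(f"pics/v{tag}.png",np.hstack([a,b])[...,::-1])
    for col in HSV:
      for n in o:
        for c in blob(o[n][0],col):
          q=pose(n,c,.03)
          if 55<q[1]<85 and 12<q[2]<42: print(col,n,c[:,0].mean(0).round(),[np.round(v,4) for v in q])
    return o
def knobangle(o):
    C=cloud("top",o["top"][1]); W=C[155:275,415:490]; m=(W[...,2]>.066)&(W[...,2]<.08); ctr=W[m][:,:2].mean(0)
    g=cv2.cvtColor(o["top"][0],cv2.COLOR_RGB2GRAY)[155:275,415:490]; q=W[m&(g<70)][:,:2]; q=q[np.hypot(*(q-[.6015,-.2855]).T)<.019]
    (c,r)=cv2.minEnclosingCircle((W[m][:,:2]*1000).astype(np.float32)); l=q.mean(0); d=l-[.6015,-.2855]
    print("knob",ctr.round(4),c,"dark",len(q),l.round(4),"angle rad cw from -x vise",((np.pi+.054)-np.arctan2(d[1],d[0])+np.pi)%(2*np.pi)-np.pi)
E
python3 - <<'E'
from h import *
o=look("1"); knobangle(o); go((.614,-.081,.2),1.484)
E
```

```text
yellow top [348. 174.] [array([ 0.614 , -0.0806]), np.float64(70.6379), np.float64(23.2476), np.float64(85.25)]
yellow side [357. 229.] [array([ 0.6126, -0.0834]), np.float64(70.8731), np.float64(23.2174), np.float64(84.2163)]
green top [359. 256.] [array([ 0.4508, -0.1062]), np.float64(71.3385), np.float64(25.861), np.float64(73.3043)]
green side [304. 288.] [array([ 0.4487, -0.1117]), np.float64(75.6961), np.float64(27.5772), np.float64(73.909)]
blue side [239. 204.] [array([0.4728, 0.1294]), np.float64(68.2058), np.float64(28.3419), np.float64(-84.3485)]
red top [302. 255.] [array([0.4492, 0.0063]), np.float64(68.8438), np.float64(34.4634), np.float64(-76.3861)]
red side [265. 247.] [array([0.4488, 0.0038]), np.float64(70.1501), np.float64(34.546), np.float64(-76.0627)]
knob [ 0.6016 -0.2842] (602.4271850585938, -285.43310546875) dark 7 [ 0.5904 -0.286 ] angle rad cw from -x vise 0.009376342468742749
t 5.87 pos [0.5244 0.078  0.2473] yaw 1.484 tilt [0.0001 0.0013] F [-1.2 -0.6 -0.2] op 0.0854
turn 1 x -0.0
shift 6 x [-2.51   1.718  0.789] total [-15.06  10.31   4.73]
```

View pics/v1.png

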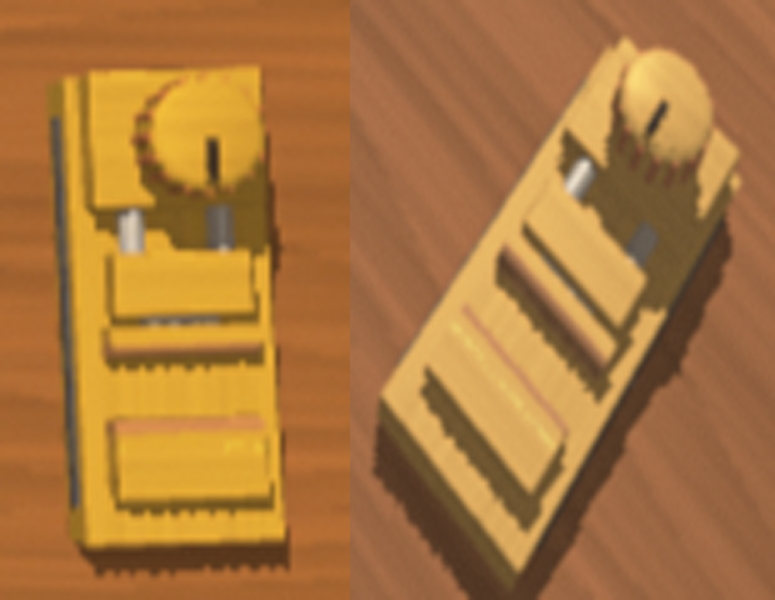

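The crop shows the knob line pointing to the vise's -x, measured 0.01 rad, so the knob is fully backed off. Now I'll estimate the slot from the image and go to the yellow block.

```bash
python3 - <<'E'
from h import *
c=lambda a,b:(415+a/5-.4,155+b/5-.4)
p=cv2.imread("pics/top1.png")[...,::-1]
print(p[221:246,440].tolist(), p[221:246,462].tolist())
for nm,ab,z in (("fixL",(120,415),.024),("fixR",(255,413),.024),("padL",(110,362),.031),("padR",(255,360),.031),("cork backL",(112,434),.036),("backR",(262,430),.036)): print(nm,plane("top",[c(*ab)],z)[0].round(4))
E
```

```text
[[222, 162, 50], [227, 169, 51], [225, 164, 58], [201, 138, 63], [154, 103, 56], [122, 84, 41], [120, 87, 32], [140, 102, 34], [207, 150, 48], [230, 172, 54], [230, 173, 54], [229, 173, 54], [230, 173, 54], [230, 172, 53], [230, 173, 56], [230, 173, 55], [230, 172, 54], [205, 147, 53], [210, 140, 72], [219, 143, 79], [218, 147, 70], [223, 162, 58], [227, 169, 53], [228, 171, 52], [228, 172, 53]] [[229, 171, 53], [228, 170, 54], [209, 145, 62], [170, 113, 63], [128, 87, 45], [115, 84, 34], [141, 103, 36], [203, 148, 45], [226, 167, 52], [226, 168, 54], [225, 167, 51], [225, 169, 53], [226, 170, 53], [225, 168, 51], [226, 170, 53], [226, 168, 53], [214, 154, 52], [215, 146, 71], [220, 145, 81], [217, 145, 74], [222, 159, 58], [228, 170, 53], [233, 183, 58], [231, 179, 55], [229, 173, 53]]
fixL [ 0.4912 -0.2683  0.024 ]
fixR [ 0.4935 -0.323   0.024 ]
padL [ 0.5126 -0.2617  0.031 ]
padR [ 0.515 -0.32   0.031]
cork backL [ 0.484  -0.2611  0.036 ]
backR [ 0.4873 -0.3209  0.036 ]
```

jog_arm([
  [0, 0, 0, -2.51, 1.66, 0.8, 1],
  [0, 0, 0, -2.51, 1.66, 0.8, 1],
  [0, 0, 0, -2.51, 1.66, 0.8, 1],
  [0, 0, 0, -2.51, 1.66, 0.8, 1],
  [0, 0, 0, -2.51, 1.66, 0.8, 1],
  [0, 0, 0, -2.51, 1.66, 0.8, 1],
  [0, 0, 0, 0, 0, 0, 1],
  [0, 0, 0, 0, 0, 0, 1],
  [0, 0, 0, 0, 0, 0, 1],
])

```text
t: 6.62
tool_pos: [0.6105, -0.0851, 0.1991]
tool_rot: [-2.322, -2.116, 0.0]
contact_force: [-0.3, -0.1, 0.8]
opening: 0.0855
```

```bash
python3 -c "
from h import *
go((.614,-.081,.035),1.484)"
```

```text
t 6.62 pos [ 0.6105 -0.0851  0.1991] yaw 1.4779 tilt [-0.0005  0.0003] F [-0.3 -0.1  0.8] op 0.0855
turn 1 x -0.0061
shift 5 x [0.088 0.063 3.282] total [ 0.44  0.31 16.41]
```

jog_arm([
  [0, 0, 0, 0.09, 0.06, 3.2, 1],
  [0, 0, 0, 0.09, 0.06, 3.2, 1],
  [0, 0, 0, 0.09, 0.06, 3.2, 1],
  [0, 0, 0, 0.09, 0.06, 3.2, 1],
  [0, 0, 0, 0.09, 0.06, 3.2, 1],
  [0, 0, 0, 0, 0, 0.3, 1],
  [0, 0, 0, 0, 0, 0, 1],
  [0, 0, 0, 0, 0, 0, 1],
  [0, 0, 0, 0, 0, 0, 1],
], grip_force=40)

```text
t: 7.37
tool_pos: [0.6162, -0.0807, 0.0397]
tool_rot: [2.317, 2.114, 0.005]
contact_force: [0.5, 0.2, 1.0]
opening: 0.0853
```

```bash
python3 -c "
from h import *
go((.614,-.081,.036),1.484)"
```

```text
t 7.37 pos [ 0.6162 -0.0807  0.0397] yaw 1.4793 tilt [ 0.0052 -0.0013] F [0.5 0.2 1. ] op 0.0853
turn 1 x -0.0047
shift 1 x [-0.048 -0.217  0.37 ] total [-0.05 -0.22  0.37]
```

jog_arm([
  [0, 0, 0, 0, 0, 0, 0],
  [0, 0, 0, 0, 0, 0, 0],
  [0, 0, 0, 0, 0, 0, 0],
  [0, 0, 0, 0, 0, 0, 0],
  [0, 0, 0, 0, 0, 0, 0],
  [0, 0, 0, 0, 0, 0, 0],
  [0, 0, 0, 0, 0, 0, 0],
  [0, 0, 0, 0, 0, 0, 0],
])

```text
t: 8.03
tool_pos: [0.6144, -0.0806, 0.0368]
tool_rot: [2.321, 2.116, 0.001]
contact_force: [-0.4, -0.4, 1.9]
opening: 0.0212
```

```bash
python3 -c "
from h import *
go((.614,-.081,.036),1.484)"
```

```text
t 8.03 pos [ 0.6144 -0.0806  0.0368] yaw 1.4788 tilt [ 0.0007 -0.0002] F [-0.4 -0.4  1.9] op 0.0212
turn 1 x -0.0052
shift 1 x [-0.044 -0.038  0.077] total [-0.04 -0.04  0.08]
```

jog_arm([
  [0, 0, 0, 0, 0, -2.5, 0],
  [0, 0, 0, 0, 0, -2.5, 0],
  [0, 0, 0, 0, 0, -2.5, 0],
  [0, 0, 0, 0, 0, -2.5, 0],
  [0, 0, -0.073, 0, 0, 0, 0],
  [0, 0, -0.073, 0, 0, 0, 0],
  [0, 0, 0, 0, 0, 0, 0],
  [0, 0, 0, 0, 0, 0, 0],
  [0, 0, 0, 0, 0, 0, 0],
])

```text
t: 8.78
tool_pos: [0.6134, -0.0803, 0.1351]
tool_rot: [-2.161, -2.278, 0.001]
contact_force: [0.2, -0.4, -1.6]
opening: 0.0213
```

```bash
python3 -c "
from h import *
go((.504,-.291,.135),1.625)"
```

```text
t 8.78 pos [ 0.6134 -0.0803  0.1351] yaw 1.6232 tilt [-0.0019  0.0005] F [ 0.2 -0.4 -1.6] op 0.0213
turn 1 x -0.0018
shift 7 x [-2.921e+00 -1.723e+00  2.000e-03] total [-2.045e+01 -1.206e+01  1.000e-02]
```

jog_arm([
  [0, 0, 0, -2.92, -1.72, 0, 0],
  [0, 0, 0, -2.92, -1.72, 0, 0],
  [0, 0, 0, -2.92, -1.72, 0, 0],
  [0, 0, 0, -2.92, -1.72, 0, 0],
  [0, 0, 0, -2.92, -1.72, 0, 0],
  [0, 0, 0, -2.92, -1.72, 0, 0],
  [0, 0, 0, -2.92, -1.72, 0, 0],
  [0, 0, 0, 0, 0, 0, 0],
  [0, 0, 0, 0, 0, 0, 0],
  [0, 0, 0, 0, 0, 0, 0],
  [0, 0, 0, 0, 0, 0, 0],
  [0, 0, 0, 0, 0, 0, 0],
])

```text
t: 9.78
tool_pos: [0.5053, -0.29, 0.136]
tool_rot: [-2.159, -2.282, -0.0]
contact_force: [0.6, 0.0, -1.6]
opening: 0.021
```

```bash
python3 -c "
from h import *
go((.504,-.291,.080),1.625)"
```

```text
t 9.78 pos [ 0.5053 -0.29    0.136 ] yaw 1.6262 tilt [-0.0003  0.0005] F [ 0.6  0.  -1.6] op 0.021
turn 1 x 0.0012
shift 2 x [-0.049 -0.068  2.801] total [-0.1  -0.14  5.6 ]
```

jog_arm([
  [0, 0, 0, -0.1, -0.1, 1.8, 0],
  [0, 0, 0, 0, 0, 1.8, 0],
  [0, 0, 0, 0, 0, 1.8, 0],
  [0, 0, 0, 0, 0, 0, 0],
  [0, 0, 0, 0, 0, 0, 0],
  [0, 0, 0, 0, 0, 0, 0],
  [0, 0, 0, 0, 0, 0, 0],
])

```text
t: 10.37
tool_pos: [0.505, -0.2925, 0.084]
tool_rot: [2.158, 2.279, 0.0]
contact_force: [0.4, 0.2, -1.5]
opening: 0.0208
```

jog_arm([
  [0, 0, 0, 0, 0, 0.3, 0],
  [0, 0, 0, 0, 0, 0.3, 0],
  [0, 0, 0, 0, 0, 0.3, 0],
  [0, 0, 0, 0, 0, 0, 0],
  [0, 0, 0, 0, 0, 0, 0],
])

```text
t: 10.78
tool_pos: [0.5037, -0.292, 0.0729]
tool_rot: [-2.16, -2.28, 0.0]
contact_force: [-0.3, -0.1, -1.7]
opening: 0.0212
```

```bash
python3 -c "
from h import *
go((.504,-.291,.061),1.625)"
```

```text
t 10.78 pos [ 0.5037 -0.292   0.0729] yaw 1.6247 tilt [-0.0006  0.0005] F [-0.3 -0.1 -1.7] op 0.0212
turn 1 x -0.0003
shift 1 x [0.097 0.04  1.192] total [0.1  0.04 1.19]
```

jog_arm([
  [0, 0, 0, 0, 0, 0.2, 0],
  [0, 0, 0, 0, 0, 0.2, 0],
  [0, 0, 0, 0, 0, 0.2, 0],
  [0, 0, 0, 0, 0, 0, 0],
  [0, 0, 0, 0, 0, 0, 0],
  [0, 0, 0, 0, 0, 0, 0],
])

```text
t: 11.28
tool_pos: [0.5039, -0.2921, 0.0673]
tool_rot: [-2.161, -2.281, 0.0]
contact_force: [0.6, -0.3, -2.2]
opening: 0.0211
```

jog_arm([
  [0, 0, 0, 0, 0, 0.2, 0],
  [0, 0, 0, 0, 0, 0.2, 0],
  [0, 0, 0, 0, 0, 0, 0],
  [0, 0, 0, 0, 0, 0, 0],
  [0, 0, 0, 0, 0, 0, 0],
])

```text
t: 11.7
tool_pos: [0.5039, -0.2921, 0.0632]
tool_rot: [-2.161, -2.281, 0.0]
contact_force: [0.4, -0.1, -2.3]
opening: 0.0206
```

```bash
python3 -c "
from h import *
go((.504,-.291,.061),1.625)"
```

```text
t 11.70 pos [ 0.5039 -0.2921  0.0632] yaw 1.6248 tilt [-0.0001  0.0001] F [ 0.4 -0.1 -2.3] op 0.0206
turn 1 x -0.0002
shift 1 x [0.109 0.017 0.223] total [0.11 0.02 0.22]
```

jog_arm([
  [0, 0, 0, 0, 0, 0.2, 0],
  [0, 0, 0, 0, 0, 0.1, 0],
  [0, 0, 0, 0, 0, 0, 0],
  [0, 0, 0, 0, 0, 0, 0],
  [0, 0, 0, 0, 0, 0, 0],
])

```text
t: 12.12
tool_pos: [0.5041, -0.2923, 0.0607]
tool_rot: [2.16, 2.28, 0.0]
contact_force: [-0.4, 0.8, 2.1]
opening: 0.0208
```

```bash
python3 -c "
from h import *
go((.504,-.291,.061),1.625)"
```

```text
t 12.12 pos [ 0.5041 -0.2923  0.0607] yaw 1.6248 tilt [ 0.0004 -0.0003] F [-0.4  0.8  2.1] op 0.0208
turn 1 x -0.0002
shift 1 x [ 0.128 -0.006 -0.025] total [ 0.13 -0.01 -0.03]
```

Contact came at exactly the floor height (TCP 0.0607), with no resistance on the way, so gauge22 goes fully down. I'll carry it to the tin for now.

jog_arm([
  [0, 0, 0, 0, 0, -1.5, 0],
  [0, 0, 0, 0, 0, -2.5, 0],
  [0, 0, 0, 0, 0, -2.5, 0],
  [0, 0, 0, 0, 0, -2.5, 0],
  [0, 0, 0, 3.3, -0.25, 0, 0],
  [0, 0, 0, 3.3, -0.25, 0, 0],
  [0, 0, 0, 3.3, -0.25, 0, 0],
  [0, 0, 0, 3.3, -0.25, 0, 0],
  [0, 0, 0, 3.3, -0.25, 0, 0],
  [0, 0, 0, 3.3, -0.25, 0, 0],
  [0, 0, 0, 3.3, -0.25, 0, 0],
  [0, 0, 0, 3.3, -0.25, 0, 0],
])

```text
t: 13.12
tool_pos: [0.469, -0.0281, 0.1499]
tool_rot: [-2.161, -2.28, -0.0]
contact_force: [0.3, 0.6, -1.3]
opening: 0.0207
```

jog_arm([
  [0, 0, 0, 3.3, -0.25, 0, 0],
  [0, 0, 0, 3.3, -0.25, 0, 0],
  [0, 0, 0, 3.3, -0.25, 0, 0],
  [0, 0, 0, 3.3, -0.25, 0, 0],
  [0, 0, 0, 3.3, -0.25, 0, 0],
  [0, 0, 0, 3.3, -0.25, 0, 0],
  [0, 0, 0, 3.3, -0.25, 0, 0],
  [0, 0, 0, 3.3, -0.25, 0, 0],
  [0, 0, -0.017, 0, 0, 0, 0],
  [0, 0, 0, 0, 0, 0, 0],
  [0, 0, 0, 0, 0, 0, 0],
  [0, 0, 0, 0, 0, 0, 0],
])

```text
t: 14.12
tool_pos: [0.4355, 0.2321, 0.15]
tool_rot: [2.143, 2.297, -0.001]
contact_force: [0.4, 0.5, -2.4]
opening: 0.0209
```

```bash
python3 -c "
from h import *
go((.4455,.2663,.045),1.642)"
```

```text
t 14.12 pos [0.4355 0.2321 0.15  ] yaw 1.6405 tilt [-0.0003 -0.0005] F [ 0.4  0.5 -2.4] op 0.0209
turn 1 x -0.0015
shift 4 x [0.836 0.31  2.624] total [ 3.34  1.24 10.5 ]
```

jog_arm([
  [0, 0, 0, 1.67, 0.62, 0, 0],
  [0, 0, 0, 1.67, 0.62, 0, 0],
  [0, 0, 0, 0, 0, 2.5, 0],
  [0, 0, 0, 0, 0, 2.5, 0],
  [0, 0, 0, 0, 0, 2.5, 0],
  [0, 0, 0, 0, 0, 2, 0],
  [0, 0, 0, 0, 0, 0.7, 0],
  [0, 0, 0, 0, 0, 0.3, 0],
  [0, 0, 0, 0, 0, 0, 0],
  [0, 0, 0, 0, 0, 0, 0],
  [0, 0, 0, 0, 0, 0, 0],
  [0, 0, 0, 0, 0, 0, 0],
])

```text
t: 15.12
tool_pos: [0.4466, 0.2675, 0.0469]
tool_rot: [2.141, 2.298, 0.004]
contact_force: [0.9, -0.3, -1.0]
opening: 0.0209
```

```bash
python3 -c "
from h import *
go((.4455,.2663,.041),1.642)"
```

```text
t 15.12 pos [0.4466 0.2675 0.0469] yaw 1.6417 tilt [0.0027 0.0011] F [ 0.9 -0.3 -1. ] op 0.0209
turn 1 x -0.0003
shift 1 x [-0.115 -0.119  0.592] total [-0.11 -0.12  0.59]
```

jog_arm([
  [0, 0, 0, 0, 0, 0.2, 0],
  [0, 0, 0, 0, 0, 0.2, 0],
  [0, 0, 0, 0, 0, 0, 0],
  [0, 0, 0, 0, 0, 0, 0],
  [0, 0, 0, 0, 0, 0, 0],
  [0, 0, 0, 0, 0, 0, 0],
])

```text
t: 15.62
tool_pos: [0.4455, 0.2672, 0.0413]
tool_rot: [-2.141, -2.299, 0.0]
contact_force: [0.1, 0.4, -1.7]
opening: 0.0214
```

jog_arm([
  [0, 0, 0, 0, 0, 0, 0.6],
  [0, 0, 0, 0, 0, 0, 0.6],
  [0, 0, 0, 0, 0, 0, 0.6],
  [0, 0, 0, 0, 0, 0, 0.6],
  [0, 0, 0, 0, 0, -1, 0.6],
  [0, 0, 0, 0, 0, -3, 1],
  [0, 0, 0, 0, 0, -3, 1],
  [0, 0, 0, 0, 0, -3, 1],
  [0, 0, 0, 0, 0, -3, 1],
  [0, 0, 0, 0, 0, -3, 1],
  [0, 0, 0, 0, 0, 0, 1],
  [0, 0, 0, 0, 0, 0, 1],
])

```text
t: 16.62
tool_pos: [0.4469, 0.2678, 0.2049]
tool_rot: [2.139, 2.297, 0.009]
contact_force: [-0.1, -0.5, 0.6]
opening: 0.085
```

```bash
python3 -c "
from h import *
o=look('2')
go((.4508,-.1064,.15),1.279)"
```

```text
yellow top [173. 253.] [array([0.4453, 0.2657]), np.float64(72.1788), np.float64(23.8233), np.float64(-86.8679)]
yellow top [453. 248.] [array([ 0.4715, -0.2974]), np.float64(64.7172), np.float64(27.9108), np.float64(-88.3758)]
yellow side [195. 175.] [array([0.4457, 0.2668]), np.float64(72.0568), np.float64(23.7253), np.float64(-86.6385)]
green top [359. 256.] [array([ 0.4507, -0.1064]), np.float64(70.7738), np.float64(25.861), np.float64(73.3044)]
green side [304. 288.] [array([ 0.4489, -0.1118]), np.float64(75.9141), np.float64(27.4084), np.float64(73.5713)]
blue top [240. 241.] [array([0.4735, 0.1324]), np.float64(69.2183), np.float64(29.0491), np.float64(-85.2048)]
blue side [239. 204.] [array([0.4726, 0.1297]), np.float64(67.6152), np.float64(28.3844), np.float64(-84.7995)]
red top [302. 255.] [array([0.4492, 0.0064]), np.float64(68.7488), np.float64(34.3087), np.float64(-76.1811)]
red side [266. 247.] [array([0.4488, 0.0037]), np.float64(70.3336), np.float64(34.4586), np.float64(-75.7063)]
t 16.72 pos [0.445  0.267  0.2009] yaw 1.6418 tilt [-0.0008 -0.0003] F [-0.5 -0.1 -0.2] op 0.0856
turn 4 x 0.0907
shift 12 x [-2.966  0.941  0.424] total [-35.59  11.29   5.09]
```

Yellow is placed in the tin, and both views agree. The other blocks have not moved. Next is green.

jog_arm([
  [0, 0, 0.09, 0, 0, 0, 1],
  [0, 0, 0.09, 0, 0, 0, 1],
  [0, 0, 0.09, 0, 0, 0, 1],
  [0, 0, 0.09, 0, 0, 0, 1],
  [0, 0, 0, -3.24, 1.03, 0.1, 1],
  [0, 0, 0, -3.24, 1.03, 0.1, 1],
  [0, 0, 0, -3.24, 1.03, 0.1, 1],
  [0, 0, 0, -3.24, 1.03, 0.1, 1],
  [0, 0, 0, -3.24, 1.03, 0.1, 1],
  [0, 0, 0, -3.24, 1.03, 0.1, 1],
])

```text
t: 17.55
tool_pos: [0.4478, 0.0617, 0.1931]
tool_rot: [-2.516, -1.878, 0.005]
contact_force: [0.2, -0.6, -0.7]
opening: 0.0858
```

jog_arm([
  [0, 0, 0, -3.24, 1.03, 0.1, 1],
  [0, 0, 0, -3.24, 1.03, 0.1, 1],
  [0, 0, 0, -3.24, 1.03, 1, 1],
  [0, 0, 0, -3.24, 1.03, 1, 1],
  [0, 0, 0, -3.24, 1.03, 1, 1],
  [0, 0, 0, 0, 0, 1, 1],
  [0, 0, 0, 0, 0, 0, 1],
  [0, 0, 0, 0, 0, 0, 1],
  [0, 0, 0, 0, 0, 0, 1],
  [0, 0, 0, 0, 0, 0, 1],
])

```text
t: 18.38
tool_pos: [0.4528, -0.1057, 0.1536]
tool_rot: [2.516, 1.881, 0.001]
contact_force: [0.2, 0.7, 0.2]
opening: 0.0853
```

```bash
python3 -c "
from h import *
go((.4508,-.1064,.0365),1.279)"
```

```text
t 18.38 pos [ 0.4528 -0.1057  0.1536] yaw 1.2837 tilt [0.0004 0.0001] F [0.2 0.7 0.2] op 0.0853
turn 1 x 0.0047
shift 4 x [-0.031 -0.042  2.928] total [-0.12 -0.17 11.71]
```

jog_arm([
  [0, 0, 0, -0.1, -0.15, 2.9, 1],
  [0, 0, 0, 0, 0, 2.9, 1],
  [0, 0, 0, 0, 0, 2.9, 1],
  [0, 0, 0, 0, 0, 2.9, 1],
  [0, 0, 0, 0, 0, 0.1, 1],
  [0, 0, 0, 0, 0, 0, 1],
  [0, 0, 0, 0, 0, 0, 1],
  [0, 0, 0, 0, 0, 0, 1],
])

```text
t: 19.05
tool_pos: [0.4528, -0.1077, 0.0389]
tool_rot: [2.514, 1.877, 0.004]
contact_force: [1.0, 0.3, 1.3]
opening: 0.0854
```

jog_arm([
  [0, 0, 0, 0, 0, 0, 0],
  [0, 0, 0, 0, 0, 0, 0],
  [0, 0, 0, 0, 0, 0, 0],
  [0, 0, 0, 0, 0, 0, 0],
  [0, 0, 0, 0, 0, 0, 0],
  [0, 0, 0, 0, 0, 0, 0],
  [0, 0, 0, 0, 0, 0, 0],
  [0, 0, 0, 0, 0, 0, 0],
], grip_force=40)

```text
t: 19.72
tool_pos: [0.4512, -0.1075, 0.0367]
tool_rot: [2.518, 1.878, 0.001]
contact_force: [-0.5, 0.0, 2.4]
opening: 0.0252
```

```bash
python3 -c "
from h import *
go((.4508,-.1064,.0365),1.279)"
```

```text
t 19.72 pos [ 0.4512 -0.1075  0.0367] yaw 1.2817 tilt [ 0.0008 -0.0004] F [-0.5  0.   2.4] op 0.0252
turn 1 x 0.0027
shift 1 x [ 0.097 -0.073  0.025] total [ 0.1  -0.07  0.02]
```

jog_arm([
  [0, 0, 0, 0, 0, -2.5, 0],
  [0, 0, 0, 0, 0, -2.5, 0],
  [0, 0, 0, 0, 0, -2.5, 0],
  [0, 0, 0, 0, 0, -2.5, 0],
  [0, 0, -0.086, 0, 0, 0, 0],
  [0, 0, -0.086, 0, 0, 0, 0],
  [0, 0, -0.086, 0, 0, 0, 0],
  [0, 0, -0.086, 0, 0, 0, 0],
  [0, 0, 0, 0, 0, 0, 0],
  [0, 0, 0, 0, 0, 0, 0],
  [0, 0, 0, 0, 0, 0, 0],
])

```text
t: 20.63
tool_pos: [0.4503, -0.1071, 0.1356]
tool_rot: [-2.161, -2.279, 0.001]
contact_force: [-0.6, 0.0, -1.9]
opening: 0.0253
```

```bash
python3 -c "
from h import *
go((.5055,-.291,.135),1.625)"
```

```text
t 20.63 pos [ 0.4503 -0.1071  0.1356] yaw 1.624 tilt [-0.0013  0.0005] F [-0.6  0.  -1.9] op 0.0253
turn 1 x -0.001
shift 6 x [-3.11   0.753  0.01 ] total [-18.66   4.52   0.06]
```

jog_arm([
  [0, 0, 0, -3.11, 0.75, 0, 0],
  [0, 0, 0, -3.11, 0.75, 0, 0],
  [0, 0, 0, -3.11, 0.75, 0, 0],
  [0, 0, 0, -3.11, 0.75, 0, 0],
  [0, 0, 0, -3.11, 0.75, 0, 0],
  [0, 0, 0, -3.11, 0.75, 0, 0],
  [0, 0, 0, 0, 0, 0, 0],
  [0, 0, 0, 0, 0, 0, 0],
  [0, 0, 0, 0, 0, 1.6, 0],
  [0, 0, 0, 0, 0, 1.6, 0],
  [0, 0, 0, 0, 0, 1.6, 0],
  [0, 0, 0, 0, 0, 0, 0],
])

```text
t: 21.63
tool_pos: [0.5033, -0.2882, 0.084]
tool_rot: [-2.154, -2.276, 0.001]
contact_force: [-2.2, 1.6, -2.6]
opening: 0.0247
```

jog_arm([
  [0, 0, 0, 0, 0, 0, 0],
  [0, 0, 0, 0, 0, 0, 0],
  [0, 0, 0, 0, 0, 0, 0],
  [0, 0, 0, 0, 0, 0, 0],
  [0, 0, 0, 0, 0, 0, 0],
  [0, 0, 0, 0, 0, 0, 0],
])

```text
t: 22.13
tool_pos: [0.5063, -0.2914, 0.0891]
tool_rot: [2.159, 2.281, 0.0]
contact_force: [-0.5, 0.6, -2.5]
opening: 0.0248
```

```bash
python3 -c "
from h import *
go((.5055,-.291,.075),1.625)"
```

```text
t 22.13 pos [ 0.5063 -0.2914  0.0891] yaw 1.6258 tilt [ 0.001  -0.0007] F [-0.5  0.6 -2.5] op 0.0248
turn 1 x 0.0008
shift 1 x [ 0.041 -0.082  1.408] total [ 0.04 -0.08  1.41]
```

jog_arm([
  [0, 0, 0, 0, -0.07, 0.5, 0],
  [0, 0, 0, 0, 0, 0.5, 0],
  [0, 0, 0, 0, 0, 0.4, 0],
  [0, 0, 0, 0, 0, 0.2, 0],
  [0, 0, 0, 0, 0, 0, 0],
  [0, 0, 0, 0, 0, 0, 0],
  [0, 0, 0, 0, 0, 0, 0],
  [0, 0, 0, 0, 0, 0, 0],
])

```text
t: 22.8
tool_pos: [0.5055, -0.2913, 0.0725]
tool_rot: [2.159, 2.281, 0.0]
contact_force: [-0.0, 0.0, -1.5]
opening: 0.0252
```

jog_arm([
  [0, 0, 0, 0, 0, 0.15, 0],
  [0, 0, 0, 0, 0, 0.15, 0],
  [0, 0, 0, 0, 0, 0, 0],
  [0, 0, 0, 0, 0, 0, 0],
  [0, 0, 0, 0, 0, 0, 0],
])

```text
t: 23.22
tool_pos: [0.5059, -0.2916, 0.0716]
tool_rot: [2.159, 2.281, 0.0]
contact_force: [-3.0, 2.9, 7.9]
opening: 0.0253
```

jog_arm([
  [0, 0, 0, 0, 0, 0.15, 0],
  [0, 0, 0, 0, 0, 0.15, 0],
  [0, 0, 0, 0, 0, 0, 0],
  [0, 0, 0, 0, 0, 0, 0],
  [0, 0, 0, 0, 0, 0, 0],
])

```text
t: 23.63
tool_pos: [0.5061, -0.2918, 0.0712]
tool_rot: [2.159, 2.282, -0.0]
contact_force: [-9.8, 6.7, 21.8]
opening: 0.0246
```

Contact is about 1 mm below the lip top, with the force towards -x, so it is the sprung jaw's lip. I'll back off, shift 1.5 mm towards the fixed jaw and retry before deciding.

jog_arm([
  [0, 0, 0, 0, 0, -0.4, 0],
  [0, 0, 0, 0, 0, -0.4, 0],
  [0, 0, 0, 0, -0.18, 0, 0],
  [0, 0, 0, 0, 0, 0, 0],
  [0, 0, 0, 0, 0, 0, 0],
  [0, 0, 0, 0, 0, 0, 0],
  [0, 0, 0, 0, 0, 0, 0],
])

```text
t: 24.22
tool_pos: [0.5032, -0.2911, 0.0736]
tool_rot: [-2.159, -2.281, 0.0]
contact_force: [-1.3, 0.3, -2.4]
opening: 0.025
```

jog_arm([
  [0, 0, 0, 0, 0, 0.2, 0],
  [0, 0, 0, 0, 0, 0.2, 0],
  [0, 0, 0, 0, 0, 0.2, 0],
  [0, 0, 0, 0, 0, 0, 0],
  [0, 0, 0, 0, 0, 0, 0],
  [0, 0, 0, 0, 0, 0, 0],
])

```text
t: 24.72
tool_pos: [0.5038, -0.2914, 0.069]
tool_rot: [2.159, 2.281, 0.0]
contact_force: [-2.4, 1.8, 4.8]
opening: 0.025
```

jog_arm([
  [0, 0, 0, 0, 0, 0.15, 0],
  [0, 0, 0, 0, 0, 0.1, 0],
  [0, 0, 0, 0, 0, 0, 0],
  [0, 0, 0, 0, 0, 0, 0],
  [0, 0, 0, 0, 0, 0, 0],
])

```text
t: 25.13
tool_pos: [0.5041, -0.2917, 0.0675]
tool_rot: [2.159, 2.281, 0.0]
contact_force: [-2.7, 3.1, 9.6]
opening: 0.0251
```

jog_arm([
  [0, 0, 0, 0, 0, 0.15, 0],
  [0, 0, 0, 0, 0, 0.1, 0],
  [0, 0, 0, 0, 0, 0, 0],
  [0, 0, 0, 0, 0, 0, 0],
  [0, 0, 0, 0, 0, 0, 0],
])

```text
t: 25.55
tool_pos: [0.5041, -0.292, 0.0649]
tool_rot: [2.158, 2.28, -0.0]
contact_force: [-1.9, 0.4, 7.3]
opening: 0.025
```

It is past the lip, with the bottom 28 mm above the bench. I'll continue down.

jog_arm([
  [0, 0, 0, 0, 0, 0.15, 0],
  [0, 0, 0, 0, 0, 0.15, 0],
  [0, 0, 0, 0, 0, 0, 0],
  [0, 0, 0, 0, 0, 0, 0],
  [0, 0, 0, 0, 0, 0, 0],
])

```text
t: 25.97
tool_pos: [0.5042, -0.2922, 0.0619]
tool_rot: [2.158, 2.28, -0.001]
contact_force: [-1.8, 1.0, 7.3]
opening: 0.0251
```

jog_arm([
  [0, 0, 0, 0, 0, 0.15, 0],
  [0, 0, 0, 0, 0, 0.05, 0],
  [0, 0, 0, 0, 0, 0, 0],
  [0, 0, 0, 0, 0, 0, 0],
  [0, 0, 0, 0, 0, 0, 0],
])

```text
t: 26.38
tool_pos: [0.5042, -0.2923, 0.0607]
tool_rot: [2.158, 2.28, -0.001]
contact_force: [-3.9, 2.0, 12.0]
opening: 0.0249
```

```bash
python3 -c "
from h import *
go((.5055,-.291,.0607),1.625)"
```

```text
t 26.38 pos [ 0.5042 -0.2923  0.0607] yaw 1.6261 tilt [ 0.001 -0.002] F [-3.9  2.  12. ] op 0.0249
turn 1 x 0.0011
shift 1 x [0.126 0.135 0.004] total [0.13 0.13 0.  ]
```

Gauge26 is seated on the floor: TCP 0.0607, the same level as gauge22. I'll park it on the clear bench and try gauge30.

jog_arm([
  [0, 0, 0, 0, 0, -1, 0],
  [0, 0, 0, 0, 0, -1.5, 0],
  [0, 0, 0, 0, 0, -2.5, 0],
  [0, 0, 0, 0, 0, -2.5, 0],
  [0, 0, 0, 3.25, 0.5, 0, 0],
  [0, 0, 0, 3.25, 0.5, 0, 0],
  [0, 0, 0, 3.25, 0.5, 0, 0],
  [0, 0, 0, 3.25, 0.5, 0, 0],
  [0, 0, 0, 3.25, 0.5, 0, 0],
  [0, 0, 0, 0, 0, 0, 0],
  [0, 0, 0, 0, 0, 0, 0],
  [0, 0, 0, 0, 0, 0, 0],
])

```text
t: 27.38
tool_pos: [0.5193, -0.1278, 0.1328]
tool_rot: [-2.159, -2.282, 0.001]
contact_force: [-0.0, 0.6, -2.4]
opening: 0.0247
```

```bash
python3 -c "
from h import *
go((.52,-.13,.038),1.625)"
```

```text
t 27.38 pos [ 0.5193 -0.1278  0.1328] yaw 1.6263 tilt [-0.0005 -0.0003] F [-0.   0.6 -2.4] op 0.0247
turn 1 x 0.0013
shift 3 x [-0.076  0.02   3.159] total [-0.23  0.06  9.48]
```

jog_arm([
  [0, 0, 0, 0, 0, 2.5, 0],
  [0, 0, 0, 0, 0, 2.5, 0],
  [0, 0, 0, 0, 0, 2.5, 0],
  [0, 0, 0, 0, 0, 1.2, 0],
  [0, 0, 0, 0, 0, 0.3, 0],
  [0, 0, 0, 0, 0, 0, 0],
  [0, 0, 0, 0, 0, 0, 0],
  [0, 0, 0, 0, 0, 0, 0],
  [0, 0, 0, 0, 0, 0.3, 0],
  [0, 0, 0, 0, 0, 0.25, 0],
  [0, 0, 0, 0, 0, 0, 0],
  [0, 0, 0, 0, 0, 0, 0],
])

```text
t: 28.38
tool_pos: [0.5195, -0.1276, 0.0379]
tool_rot: [-2.159, -2.282, 0.0]
contact_force: [-0.2, -0.3, -2.0]
opening: 0.0249
```

jog_arm([
  [0, 0, 0, 0, 0, 0, 0],
  [0, 0, 0, 0, 0, 0, 0],
  [0, 0, 0, 0, 0, 0, 1],
  [0, 0, 0, 0, 0, 0, 1],
  [0, 0, 0, 0, 0, 0, 1],
  [0, 0, 0, 0, 0, 0, 1],
  [0, 0, 0, 0, 0, -2, 1],
  [0, 0, 0, 0, 0, -3, 1],
  [0, 0, 0, 0, 0, -3, 1],
  [0, 0, 0, 0, 0, -3, 1],
  [0, 0, 0, 0, 0, 0, 1],
  [0, 0, 0, 0, 0, 0, 1],
])

```text
t: 29.38
tool_pos: [0.5212, -0.1283, 0.1508]
tool_rot: [2.156, 2.278, 0.003]
contact_force: [-0.4, -0.0, 0.5]
opening: 0.0856
```

```bash
python3 -c "
from h import *
go((.4735,.1325,.15),1.658)"
```

```text
t 29.38 pos [ 0.5212 -0.1283  0.1508] yaw 1.6259 tilt [ 0.0054 -0.0021] F [-0.4 -0.   0.5] op 0.0856
turn 1 x -0.0321
shift 8 x [ 3.3  -0.31  0.01] total [26.4  -2.48  0.08]
```

```bash
python3 -c "
from h import *
look('3')"
```

```text
yellow top [173. 253.] [array([0.4451, 0.2657]), np.float64(72.5785), np.float64(23.87), np.float64(-85.7925)]
green side [339. 273.] [array([ 0.5161, -0.1309]), np.float64(72.7821), np.float64(31.9027), np.float64(-86.6366)]
blue top [240. 241.] [array([0.4735, 0.1324]), np.float64(69.5241), np.float64(29.0544), np.float64(-84.3128)]
blue side [239. 204.] [array([0.4723, 0.1296]), np.float64(67.712), np.float64(28.3029), np.float64(-84.6697)]
red top [302. 255.] [array([0.4492, 0.0064]), np.float64(68.7698), np.float64(34.106), np.float64(-75.9552)]
red side [264. 250.] [array([0.4468, 0.0013]), np.float64(73.9505), np.float64(38.8621), np.float64(-76.0522)]
```

jog_arm([
  [0, 0, -0.034, 0, 0, 0, 1],
  [0, 0, 0, 3.3, -0.29, 0, 1],
  [0, 0, 0, 3.3, -0.29, 0, 1],
  [0, 0, 0, 3.3, -0.29, 0, 1],
  [0, 0, 0, 3.3, -0.29, 0, 1],
  [0, 0, 0, 3.3, -0.29, 0, 1],
  [0, 0, 0, 3.3, -0.29, 0, 1],
  [0, 0, 0, 3.3, -0.29, 0, 1],
  [0, 0, 0, 3.3, -0.29, 0, 1],
  [0, 0, 0, 0, 0, 0, 1],
  [0, 0, 0, 0, 0, 0, 1],
  [0, 0, 0, 0, 0, 0, 1],
])

```text
t: 30.48
tool_pos: [0.4721, 0.1329, 0.1463]
tool_rot: [-2.119, -2.318, 0.004]
contact_force: [0.4, 0.5, 0.7]
opening: 0.0857
```

```bash
python3 -c "
from h import *
go((.4735,.1325,.0365),1.661)"
```

```text
t 30.48 pos [0.4721 0.1329 0.1463] yaw 1.6603 tilt [-0.0026 -0.0008] F [0.4 0.5 0.7] op 0.0857
turn 1 x -0.0007
shift 4 x [-0.013  0.033  2.745] total [-0.05  0.13 10.98]
```

jog_arm([
  [0, 0, 0, 0, 0.08, 2.7, 1],
  [0, 0, 0, 0, 0, 2.7, 1],
  [0, 0, 0, 0, 0, 2.7, 1],
  [0, 0, 0, 0, 0, 2.7, 1],
  [0, 0, 0, 0, 0, 0.1, 1],
  [0, 0, 0, 0, 0, 0, 1],
  [0, 0, 0, 0, 0, 0, 1],
  [0, 0, 0, 0, 0, 0, 1],
])

```text
t: 31.15
tool_pos: [0.4755, 0.133, 0.0409]
tool_rot: [2.12, 2.315, 0.004]
contact_force: [0.6, 0.5, 0.7]
opening: 0.0853
```

jog_arm([
  [0, 0, 0, 0, 0, 0, 0],
  [0, 0, 0, 0, 0, 0, 0],
  [0, 0, 0, 0, 0, 0, 0],
  [0, 0, 0, 0, 0, 0, 0],
  [0, 0, 0, 0, 0, 0, 0],
  [0, 0, 0, 0, 0, 0, 0],
  [0, 0, 0, 0, 0, 0, 0],
  [0, 0, 0, 0, 0, 0, 0],
], grip_force=40)

```text
t: 31.82
tool_pos: [0.4741, 0.1334, 0.0394]
tool_rot: [2.12, 2.318, 0.001]
contact_force: [-2.0, -0.2, 5.1]
opening: 0.029
```

```bash
python3 -c "
from h import *
go((.4735,.1325,.137),1.625)"
```

```text
t 31.82 pos [0.4741 0.1334 0.0394] yaw 1.6599 tilt [0.0005 0.0002] F [-2.  -0.2  5.1] op 0.029
turn 1 x 0.0349
shift 3 x [-0.03  -0.022 -3.253] total [-0.09 -0.06 -9.76]
```

jog_arm([
  [0, 0, 0, 0, 0, -2.5, 0],
  [0, 0, 0, 0, 0, -2.5, 0],
  [0, 0, 0, 0, 0, -2.5, 0],
  [0, 0, 0, 0, 0, -2.5, 0],
  [0, 0, 0.035, 0, 0, 0, 0],
  [0, 0, 0, -3.27, 0.06, 0, 0],
  [0, 0, 0, -3.27, 0.06, 0, 0],
  [0, 0, 0, -3.27, 0.06, 0, 0],
  [0, 0, 0, -3.27, 0.06, 0, 0],
  [0, 0, 0, -3.27, 0.06, 0, 0],
  [0, 0, 0, -3.27, 0.06, 0, 0],
  [0, 0, 0, -3.27, 0.06, 0, 0],
])

```text
t: 32.82
tool_pos: [0.4892, -0.0963, 0.1374]
tool_rot: [-2.159, -2.279, 0.001]
contact_force: [-0.0, -0.1, -2.4]
opening: 0.029
```

jog_arm([
  [0, 0, 0, -3.27, 0.06, 0, 0],
  [0, 0, 0, -3.27, 0.06, 0, 0],
  [0, 0, 0, -3.27, 0.06, 0, 0],
  [0, 0, 0, -3.27, 0.06, 0, 0],
  [0, 0, 0, -3.27, 0.06, 0, 0],
  [0, 0, 0, -3.27, 0.06, 0, 0],
  [0, 0, 0, 0, 0, 0, 0],
  [0, 0, 0, 0, 0, 0, 0],
  [0, 0, 0, 0, 0, 0, 0],
  [0, 0, 0, 0, 0, 0, 0],
])

```text
t: 33.65
tool_pos: [0.504, -0.2894, 0.1377]
tool_rot: [-2.158, -2.28, -0.0]
contact_force: [0.2, -0.4, -2.6]
opening: 0.0291
```

```bash
python3 -c "
from h import *
go((.505,-.291,.0764),1.625)"
```

```text
t 33.65 pos [ 0.504  -0.2894  0.1377] yaw 1.6257 tilt [-0.0015  0.0015] F [ 0.2 -0.4 -2.6] op 0.0291
turn 1 x 0.0007
shift 2 x [-0.084  0.047  3.065] total [-0.17  0.09  6.13]
```

jog_arm([
  [0, 0, 0, -0.15, 0.08, 2, 0],
  [0, 0, 0, 0, 0, 2, 0],
  [0, 0, 0, 0, 0, 1.5, 0],
  [0, 0, 0, 0, 0, 0.5, 0],
  [0, 0, 0, 0, 0, 0, 0],
  [0, 0, 0, 0, 0, 0, 0],
  [0, 0, 0, 0, 0, 0, 0],
  [0, 0, 0, 0, 0, 0, 0],
])

```text
t: 34.32
tool_pos: [0.5063, -0.2926, 0.0805]
tool_rot: [2.158, 2.279, 0.001]
contact_force: [0.8, 0.1, -2.3]
opening: 0.0289
```

jog_arm([
  [0, 0, 0, 0, 0, 0.15, 0],
  [0, 0, 0, 0, 0, 0.15, 0],
  [0, 0, 0, 0, 0, 0, 0],
  [0, 0, 0, 0, 0, 0, 0],
  [0, 0, 0, 0, 0, 0, 0],
])

```text
t: 34.73
tool_pos: [0.5053, -0.2922, 0.0758]
tool_rot: [-2.161, -2.28, -0.0]
contact_force: [-0.5, 0.5, -2.6]
opening: 0.0294
```

jog_arm([
  [0, 0, 0, 0, 0, 0.15, 0],
  [0, 0, 0, 0, 0, 0.1, 0],
  [0, 0, 0, 0, 0, 0, 0],
  [0, 0, 0, 0, 0, 0, 0],
  [0, 0, 0, 0, 0, 0, 0],
])

```text
t: 35.15
tool_pos: [0.5056, -0.2925, 0.0751]
tool_rot: [2.16, 2.281, -0.0]
contact_force: [-3.8, 2.3, 7.0]
opening: 0.0291
```

Gauge30 is on the sprung lip about 12 mm above the floor. I'll try again shifted 1.7 mm towards the fixed jaw, for a fair trial.

jog_arm([
  [0, 0, 0, 0, 0, -0.6, 0],
  [0, 0, 0, 0, -0.17, 0, 0],
  [0, 0, 0, 0, 0, 0, 0],
  [0, 0, 0, 0, 0, 0, 0],
  [0, 0, 0, 0, 0, 0.25, 0],
  [0, 0, 0, 0, 0, 0.25, 0],
  [0, 0, 0, 0, 0, 0.1, 0],
  [0, 0, 0, 0, 0, 0, 0],
  [0, 0, 0, 0, 0, 0, 0],
  [0, 0, 0, 0, 0, 0, 0],
])

```text
t: 35.98
tool_pos: [0.5038, -0.2924, 0.0743]
tool_rot: [-2.16, -2.281, 0.0]
contact_force: [-4.4, 1.3, 5.8]
opening: 0.0288
```

jog_arm([
  [0, 0, 0, 0, 0, 0.1, 0],
  [0, 0, 0, 0, 0, 0.1, 0],
  [0, 0, 0, 0, 0, 0, 0],
  [0, 0, 0, 0, 0, 0, 0],
  [0, 0, 0, 0, 0, 0, 0],
])

```text
t: 36.4
tool_pos: [0.504, -0.2925, 0.0741]
tool_rot: [-2.16, -2.281, 0.001]
contact_force: [-5.2, 5.1, 13.6]
opening: 0.0288
```

jog_arm([
  [0, 0, 0, 0, 0, 0.1, 0],
  [0, 0, 0, 0, 0, 0.1, 0],
  [0, 0, 0, 0, 0, 0, 0],
  [0, 0, 0, 0, 0, 0, 0],
  [0, 0, 0, 0, 0, 0, 0],
])

```text
t: 36.82
tool_pos: [0.5046, -0.2927, 0.0738]
tool_rot: [2.16, 2.281, 0.0]
contact_force: [-8.9, 8.0, 21.6]
opening: 0.0288
```

jog_arm([
  [0, 0, 0, 0, 0, -0.7, 0],
  [0, 0, 0, 0, -0.2, 0, 0],
  [0, 0, 0, 0, 0, 0, 0],
  [0, 0, 0, 0, 0, 0, 0],
  [0, 0, 0, 0, 0, 0.25, 0],
  [0, 0, 0, 0, 0, 0.25, 0],
  [0, 0, 0, 0, 0, 0, 0],
  [0, 0, 0, 0, 0, 0, 0],
  [0, 0, 0, 0, 0, 0, 0],
  [0, 0, 0, 0, 0, 0, 0],
])

```text
t: 37.65
tool_pos: [0.5036, -0.2933, 0.0743]
tool_rot: [2.158, 2.278, 0.002]
contact_force: [-1.0, 3.0, 11.2]
opening: 0.0289
```

jog_arm([
  [0, 0, 0, 0, 0, 0.1, 0],
  [0, 0, 0, 0, 0, 0.1, 0],
  [0, 0, 0, 0, 0, 0, 0],
  [0, 0, 0, 0, 0, 0, 0],
  [0, 0, 0, 0, 0, 0, 0],
])

```text
t: 38.07
tool_pos: [0.5038, -0.2935, 0.074]
tool_rot: [2.158, 2.278, 0.002]
contact_force: [-4.6, 5.3, 20.6]
opening: 0.0285
```

jog_arm([
  [0, 0, 0, 0, 0, 0.1, 0],
  [0, 0, 0, 0, 0, 0.1, 0],
  [0, 0, 0, 0, 0, 0, 0],
  [0, 0, 0, 0, 0, 0, 0],
  [0, 0, 0, 0, 0, 0, 0],
])

```text
t: 38.48
tool_pos: [0.5042, -0.2936, 0.0737]
tool_rot: [2.157, 2.278, 0.002]
contact_force: [-6.6, 8.4, 28.2]
opening: 0.0288
```

jog_arm([
  [0, 0, 0, 0, 0, -0.8, 0],
  [0, 0, 0, 0, 0, 0, 0],
  [0, 0, 0, 0, 0, 0, 0],
  [0, 0, 0, 0, 0, 0, 0],
  [0, 0, 0, 0, 0, 0, 0],
  [0, 0, 0, 0, 0, 0, 0],
])

```text
t: 38.98
tool_pos: [0.5018, -0.2925, 0.0751]
tool_rot: [2.161, 2.28, 0.0]
contact_force: [0.8, -0.7, 2.6]
opening: 0.029
```

jog_arm([
  [0, 0, 0, 0, -0.15, 0, 0],
  [0, 0, 0, 0, 0, 0, 0],
  [0, 0, 0, 0, 0, 0, 0],
  [0, 0, 0, 0, 0, 0, 0],
  [0, 0, 0, 0, 0, 0, 0],
  [0, 0, 0, 0, 0, 0, 0],
])

```text
t: 39.48
tool_pos: [0.5001, -0.2925, 0.0752]
tool_rot: [-2.161, -2.281, 0.0]
contact_force: [2.3, -1.0, 0.4]
opening: 0.0289
```

jog_arm([
  [0, 0, 0, 0, 0, 0.3, 0],
  [0, 0, 0, 0, 0, 0.3, 0],
  [0, 0, 0, 0, 0, 0, 0],
  [0, 0, 0, 0, 0, 0, 0],
  [0, 0, 0, 0, 0, 0, 0],
  [0, 0, 0, 0, 0, 0, 0],
])

```text
t: 39.98
tool_pos: [0.5012, -0.2932, 0.0744]
tool_rot: [2.16, 2.28, -0.001]
contact_force: [-6.3, 7.4, 25.2]
opening: 0.0286
```

jog_arm([
  [0, 0, 0, 0, 0, 0.15, 0],
  [0, 0, 0, 0, 0, 0.1, 0],
  [0, 0, 0, 0, 0, 0, 0],
  [0, 0, 0, 0, 0, 0, 0],
  [0, 0, 0, 0, 0, 0, 0],
])

```text
t: 40.4
tool_pos: [0.5014, -0.2933, 0.0742]
tool_rot: [-2.16, -2.281, 0.001]
contact_force: [-11.4, 10.7, 36.5]
opening: 0.0288
```

jog_arm([
  [0, 0, 0, 0, 0, -1.0, 0],
  [0, 0, 0, 0, 0, 0, 0],
  [0, 0, 0, 0, 0.25, 0, 0],
  [0, 0, 0, 0, 0, 0, 0],
  [0, 0, 0, 0, 0, 0, 0],
  [0, 0, 0, 0, 0, 0, 0],
  [0, 0, 0, 0, 0, 0, 0],
])

```text
t: 40.98
tool_pos: [0.502, -0.2919, 0.0756]
tool_rot: [-2.159, -2.279, 0.0]
contact_force: [0.8, 0.1, -2.2]
opening: 0.0289
```

jog_arm([
  [0, 0, 0, 0, 0, 0.3, 0],
  [0, 0, 0, 0, 0, 0.3, 0],
  [0, 0, 0, 0, 0, 0.1, 0],
  [0, 0, 0, 0, 0, 0, 0],
  [0, 0, 0, 0, 0, 0, 0],
  [0, 0, 0, 0, 0, 0, 0],
])

```text
t: 41.48
tool_pos: [0.504, -0.293, 0.0737]
tool_rot: [2.159, 2.28, 0.0]
contact_force: [-3.8, 5.9, 16.3]
opening: 0.029
```

jog_arm([
  [0, 0, 0, 0, 0, 0.1, 0],
  [0, 0, 0, 0, 0, 0.1, 0],
  [0, 0, 0, 0, 0, 0, 0],
  [0, 0, 0, 0, 0, 0, 0],
  [0, 0, 0, 0, 0, 0, 0],
])

```text
t: 41.9
tool_pos: [0.5041, -0.2931, 0.0735]
tool_rot: [2.159, 2.281, 0.0]
contact_force: [-9.6, 7.3, 25.3]
opening: 0.0286
```

jog_arm([
  [0, 0, 0, 0, 0, 0.1, 0],
  [0, 0, 0, 0, 0, 0.1, 0],
  [0, 0, 0, 0, 0, 0, 0],
  [0, 0, 0, 0, 0, 0, 0],
  [0, 0, 0, 0, 0, 0, 0],
])

```text
t: 42.32
tool_pos: [0.5052, -0.2935, 0.0728]
tool_rot: [2.157, 2.279, 0.002]
contact_force: [-9.3, 8.1, 28.1]
opening: 0.029
```

jog_arm([
  [0, 0, 0, 0, 0, -0.3, 0],
  [0, 0, 0, 0, 0, 0, 0],
  [0, 0, 0, 0, 0, 0, 0],
  [0, 0, 0, 0, 0, 0, 0],
  [0, 0, 0, 0, 0, 0, 0],
])

```text
t: 42.73
tool_pos: [0.5046, -0.2933, 0.0733]
tool_rot: [2.158, 2.279, 0.001]
contact_force: [-4.6, 4.6, 17.0]
opening: 0.0289
```

```bash
python3 -c "
from h import *
go((.504,-.291,.0637),1.625); o=grab('4')
cv2.imwrite('pics/s4.png',cv2.resize(o['side'][0][230:380,340:480],None,fx=4,fy=4,interpolation=cv2.INTER_CUBIC)[...,::-1])"
```

```text
t 42.73 pos [ 0.5046 -0.2933  0.0733] yaw 1.6254 tilt [ 0.0031 -0.0018] F [-4.6  4.6 17. ] op 0.0289
turn 1 x 0.0004
shift 1 x [ 0.236 -0.044  0.961] total [ 0.24 -0.04  0.96]
```

View pics/s4.png

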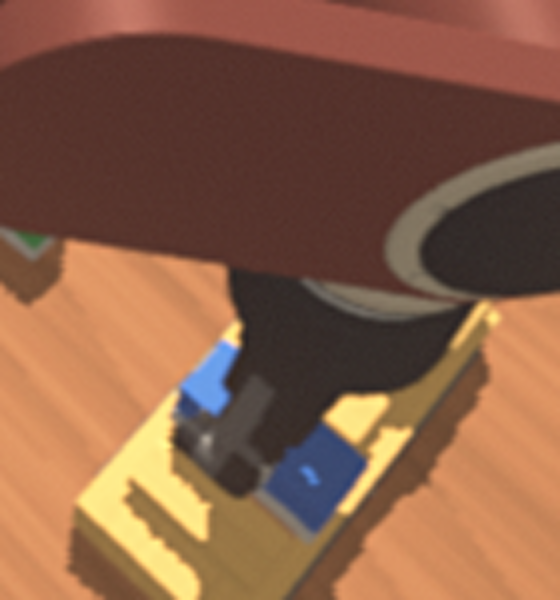

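The picture shows the blue block held in the slot with part of its steel sole still above the jaws. I'll release it so that it rests on the lips by itself, and measure its height with the arm away.

jog_arm([
  [0, 0, 0, 0, 0, -0.2, 0],
  [0, 0, 0, 0, 0, 0, 0],
  [0, 0, 0, 0, 0, 0, 0.6],
  [0, 0, 0, 0, 0, 0, 0.6],
  [0, 0, 0, 0, 0, 0, 0.6],
  [0, 0, 0, 0, 0, 0, 0.6],
  [0, 0, 0, 0, 0, -2, 0.6],
  [0, 0, 0, 0, 0, -3, 0.6],
  [0, 0, 0, 0, 0, -3, 0.6],
  [0, 0, 0, 0, 0, -3, 0.6],
  [0, 0, 0, 0, 0, 0, 0.6],
])

```text
t: 43.75
tool_pos: [0.5057, -0.2946, 0.1884]
tool_rot: [2.152, 2.272, 0.002]
contact_force: [1.3, -0.3, 1.7]
opening: 0.0513
```

jog_arm([
  [0, 0, 0, 3.3, 0, 0, 1],
  [0, 0, 0, 3.3, 0, 0, 1],
  [0, 0, 0, 3.3, 0, 0, 1],
  [0, 0, 0, 3.3, 0, 0, 1],
  [0, 0, 0, 3.3, 0, 0, 1],
  [0, 0, 0, 3.3, 0, 0, 1],
  [0, 0, 0, 3.3, 0, 0, 1],
  [0, 0, 0, 3.3, 0, 0, 1],
  [0, 0, 0, 0, 0, 0, 1],
  [0, 0, 0, 0, 0, 0, 1],
])

```text
t: 44.58
tool_pos: [0.488, -0.0275, 0.1802]
tool_rot: [-2.157, -2.284, 0.001]
contact_force: [0.2, 0.4, 0.0]
opening: 0.0853
```

```bash
cat >> h.py <<'E'
def topz(o,col,box=None):
    uv={}
    for n in o:
        for c in blob(o[n][0],col,None if box is None else box[n])[:1]:
            M=cv2.moments(c);uv[n]=(M['m10']/M['m00'],M['m01']/M['m00'])
            m=np.zeros((400,640),np.uint8);cv2.drawContours(m,[c],-1,255,-1);m=cv2.erode(m,np.ones((3,3)))>0
            C=cloud(n,o[n][1])[m]; z=np.median(C[:,2]); print(n,"topz",z.round(4),"tilt fit",np.linalg.lstsq(np.c_[C[:,:2]-C[:,:2].mean(0),np.ones(len(C))],C[:,2],rcond=None)[0].round(3),[np.round(v,4) for v in pose(n,c,z)])
    if len(uv)==2: print("tri",tri(uv).round(4))
E
python3 -c "
from h import *
o=look('5');topz(o,'blue')"
```

```text
yellow top [173. 253.] [array([0.4451, 0.2657]), np.float64(72.5379), np.float64(23.871), np.float64(-85.9048)]
yellow top [453. 210.] [array([ 0.5487, -0.2948]), np.float64(61.0648), np.float64(34.3237), np.float64(-88.3698)]
yellow top [451. 251.] [array([ 0.4685, -0.2964]), np.float64(61.9174), np.float64(21.9178), np.float64(-88.3758)]
yellow side [197. 178.] [array([0.4453, 0.2609]), np.float64(83.7268), np.float64(25.6986), np.float64(-86.9555)]
yellow side [430. 288.] [array([ 0.6149, -0.263 ]), np.float64(62.5329), np.float64(25.0964), np.float64(-0.3309)]
green top [370. 219.] [array([ 0.5218, -0.1267]), np.float64(70.4926), np.float64(18.1029), np.float64(-88.3713)]
green side [339. 273.] [array([ 0.5161, -0.1309]), np.float64(72.7184), np.float64(31.7761), np.float64(-86.3235)]
blue top [457. 233.] [array([ 0.5026, -0.3033]), np.float64(77.9276), np.float64(28.8513), np.float64(-86.179)]
blue side [408. 337.] [array([ 0.5186, -0.29  ]), np.float64(71.7431), np.float64(30.3707), np.float64(-87.6248)]
red side [266. 247.] [array([0.4488, 0.0035]), np.float64(70.5196), np.float64(34.7729), np.float64(-76.0867)]
top topz 0.0645 tilt fit [-0.034 -0.016  0.064] [array([ 0.5035, -0.2899]), np.float64(74.33), np.float64(27.5195), np.float64(-86.1791)]
side topz 0.0638 tilt fit [-2.098 -0.166  0.071] [array([ 0.5037, -0.294 ]), np.float64(67.7857), np.float64(28.6954), np.float64(-87.6248)]
tri [ 0.5044 -0.2936  0.0583]
```

View pics/v5.png

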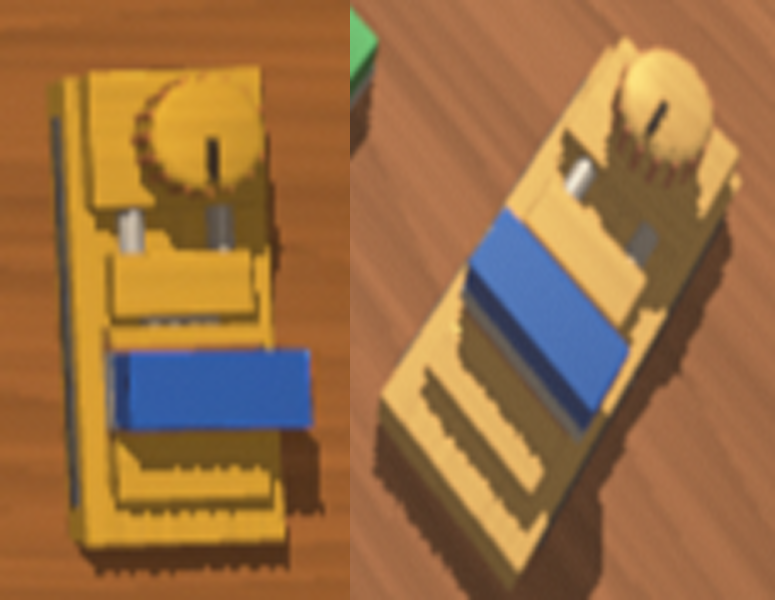

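Released, the blue block sits level on both lips with its top at 64 mm, so its bottom is 10 mm above the floor. gauge30 does not go in and gauge26 is the answer. I'll regrip blue and put it in the tin.

jog_arm([
  [0, 0, 0, -3.3, 0.02, 0, 1],
  [0, 0, 0, -3.3, 0.02, 0, 1],
  [0, 0, 0, -3.3, 0.02, 0, 1],
  [0, 0, 0, -3.3, 0.02, 0, 1],
  [0, 0, 0, -3.3, 0.02, 0, 1],
  [0, 0, 0, -3.3, 0.02, 0, 1],
  [0, 0, 0, -3.3, 0.02, 0, 1],
  [0, 0, 0, -3.3, 0.02, 0, 1],
  [0, 0, 0, 0, 0, 0, 1],
  [0, 0, 0, 0, 0, 0, 1],
  [0, 0, 0, 0, 0, 0, 1],
  [0, 0, 0, 0, 0, 0, 1],
])

```text
t: 45.68
tool_pos: [0.5039, -0.2919, 0.1804]
tool_rot: [-2.16, -2.28, -0.0]
contact_force: [0.1, 0.9, -0.6]
opening: 0.0853
```

```bash
python3 -c "
from h import *
go((.504,-.2915,.0715),1.625)"
```

```text
t 45.68 pos [ 0.5039 -0.2919  0.1804] yaw 1.6246 tilt [-0.0005  0.0006] F [ 0.1  0.9 -0.6] op 0.0853
turn 1 x -0.0004
shift 4 x [0.01  0.004 2.723] total [4.000e-02 1.000e-02 1.089e+01]
```

jog_arm([
  [0, 0, 0, 0, 0, 2.5, 1],
  [0, 0, 0, 0, 0, 2.5, 1],
  [0, 0, 0, 0, 0, 2.5, 1],
  [0, 0, 0, 0, 0, 2.3, 1],
  [0, 0, 0, 0, 0, 1.0, 1],
  [0, 0, 0, 0, 0, 0, 1],
  [0, 0, 0, 0, 0, 0, 1],
  [0, 0, 0, 0, 0, 0, 1],
  [0, 0, 0, 0, 0, 0, 1],
])

```text
t: 46.43
tool_pos: [0.5055, -0.293, 0.0751]
tool_rot: [2.158, 2.278, 0.001]
contact_force: [-0.2, -0.5, 0.7]
opening: 0.0854
```

jog_arm([
  [0, 0, 0, 0, 0, 0, 0],
  [0, 0, 0, 0, 0, 0, 0],
  [0, 0, 0, 0, 0, 0, 0],
  [0, 0, 0, 0, 0, 0, 0],
  [0, 0, 0, 0, 0, 0, 0],
  [0, 0, 0, 0, 0, 0, 0],
  [0, 0, 0, 0, 0, 0, 0],
  [0, 0, 0, 0, 0, 0, 0],
], grip_force=40)

```text
t: 47.1
tool_pos: [0.5041, -0.2925, 0.0732]
tool_rot: [-2.16, -2.281, 0.001]
contact_force: [-3.5, 0.1, 4.4]
opening: 0.0291
```

jog_arm([
  [0, 0, 0, 0, 0, -1.5, 0],
  [0, 0, 0, 0, 0, -2.5, 0],
  [0, 0, 0, 0, 0, -2.5, 0],
  [0, 0, 0, 0, 0, -2, 0],
  [0, 0, -0.017, 0, 0, 0, 0],
  [0, 0, 0, 3.3, 0.6, 0, 0],
  [0, 0, 0, 3.3, 0.6, 0, 0],
  [0, 0, 0, 3.3, 0.6, 0, 0],
  [0, 0, 0, 3.3, 0.6, 0, 0],
  [0, 0, 0, 3.3, 0.6, 0, 0],
  [0, 0, 0, 3.3, 0.6, 0, 0],
  [0, 0, 0, 3.3, 0.6, 0, 0],
])

```text
t: 48.1
tool_pos: [0.5286, -0.0569, 0.1552]
tool_rot: [-2.139, -2.297, 0.001]
contact_force: [0.9, -0.4, -2.6]
opening: 0.0287
```

jog_arm([
  [0, 0, 0, 3.3, 0.6, 0, 0],
  [0, 0, 0, 3.3, 0.6, 0, 0],
  [0, 0, 0, 3.3, 0.6, 0, 0],
  [0, 0, 0, 3.3, 0.6, 0, 0],
  [0, 0, 0, 3.3, 0.6, 0, 0],
  [0, 0, 0, 3.3, 0.6, 0, 0],
  [0, 0, 0, 3.3, 0.6, 0, 0],
  [0, 0, 0, 3.3, 0.6, 0, 0],
  [0, 0, 0, 3.3, 0.6, 0, 0],
  [0, 0, 0, 3.3, 0.6, 0, 0],
  [0, 0, 0, 0, 0, 0, 0],
  [0, 0, 0, 0, 0, 0, 0],
])

```text
t: 49.1
tool_pos: [0.5649, 0.2759, 0.155]
tool_rot: [-2.136, -2.301, 0.005]
contact_force: [0.4, -0.6, -3.7]
opening: 0.0291
```

```bash
python3 -c "
from h import *
go((.5652,.2748,.0485),1.642)"
```

```text
t 49.10 pos [0.5649 0.2759 0.155 ] yaw 1.6453 tilt [-0.0032 -0.001 ] F [ 0.4 -0.6 -3.7] op 0.0291
turn 1 x 0.0033
shift 4 x [-0.027  0.006  2.663] total [-0.11  0.02 10.65]
```

jog_arm([
  [0, 0, 0, 0, 0, 2.5, 0],
  [0, 0, 0, 0, 0, 2.5, 0],
  [0, 0, 0, 0, 0, 2.5, 0],
  [0, 0, 0, 0, 0, 2, 0],
  [0, 0, 0, 0, 0, 1, 0],
  [0, 0, 0, 0, 0, 0, 0],
  [0, 0, 0, 0, 0, 0, 0],
  [0, 0, 0, 0, 0, 0, 0],
  [0, 0, 0, 0, 0, 0, 0],
  [0, 0, 0, 0, 0, 0, 0],
])

```text
t: 49.93
tool_pos: [0.5674, 0.2749, 0.0548]
tool_rot: [2.14, 2.298, 0.004]
contact_force: [-0.6, 0.0, -1.7]
opening: 0.0287
```

jog_arm([
  [0, 0, 0, 0, 0, 0.2, 0],
  [0, 0, 0, 0, 0, 0.15, 0],
  [0, 0, 0, 0, 0, 0, 0],
  [0, 0, 0, 0, 0, 0, 0],
  [0, 0, 0, 0, 0, 0, 0],
])

```text
t: 50.35
tool_pos: [0.5661, 0.2746, 0.0492]
tool_rot: [-2.141, -2.299, 0.0]
contact_force: [0.3, -0.1, -2.1]
opening: 0.029
```

jog_arm([
  [0, 0, 0, 0, 0, 0.2, 0],
  [0, 0, 0, 0, 0, 0.2, 0],
  [0, 0, 0, 0, 0, 0.1, 0],
  [0, 0, 0, 0, 0, 0, 0],
  [0, 0, 0, 0, 0, 0, 0],
  [0, 0, 0, 0, 0, 0, 0],
])

```text
t: 50.85
tool_pos: [0.5662, 0.2746, 0.0443]
tool_rot: [-2.141, -2.299, -0.0]
contact_force: [-1.0, -0.0, -2.2]
opening: 0.029
```

jog_arm([
  [0, 0, 0, 0, 0, 0.1, 0],
  [0, 0, 0, 0, 0, 0, 0],
  [0, 0, 0, 0, 0, 0, 0],
  [0, 0, 0, 0, 0, 0, 0.65],
  [0, 0, 0, 0, 0, 0, 0.65],
  [0, 0, 0, 0, 0, 0, 0.65],
  [0, 0, 0, 0, 0, 0, 0.65],
  [0, 0, 0, 0, 0, -2, 0.65],
  [0, 0, 0, 0, 0, -3, 1],
  [0, 0, 0, 0, 0, -3, 1],
  [0, 0, 0, 0, 0, -3, 1],
  [0, 0, 0, 0, 0, 0, 1],
])

```text
t: 51.85
tool_pos: [0.5703, 0.276, 0.1619]
tool_rot: [2.137, 2.294, 0.019]
contact_force: [1.7, 0.6, 1.4]
opening: 0.0855
```

```bash
python3 -c "
from h import *
o=look('6');topz(o,'blue')
go((.4492,.0062,.15),1.815)"
```

```text
yellow top [173. 253.] [array([0.4451, 0.2657]), np.float64(72.5379), np.float64(23.871), np.float64(-85.9048)]
yellow top [454. 211.] [array([ 0.5489, -0.2949]), np.float64(60.8604), np.float64(32.7008), np.float64(89.4283)]
yellow side [195. 175.] [array([0.4458, 0.2669]), np.float64(71.9691), np.float64(23.7489), np.float64(-86.2804)]
green top [369. 222.] [array([ 0.5188, -0.1267]), np.float64(70.6084), np.float64(24.1253), np.float64(-88.3714)]
green side [339. 273.] [array([ 0.5161, -0.1309]), np.float64(72.7356), np.float64(31.7761), np.float64(-86.3235)]
blue top [172. 194.] [array([0.5639, 0.274 ]), np.float64(69.3727), np.float64(28.3964), np.float64(-88.368)]
blue side [238. 150.] [array([0.566 , 0.2728]), np.float64(68.184), np.float64(29.1582), np.float64(-88.8306)]
red top [302. 255.] [array([0.4492, 0.0064]), np.float64(68.7698), np.float64(34.0942), np.float64(-75.9552)]
red side [266. 247.] [array([0.4489, 0.0037]), np.float64(70.3499), np.float64(34.546), np.float64(-76.0628)]
top topz 0.0336 tilt fit [ 0.001 -0.001  0.034] [array([0.5637, 0.2726]), np.float64(69.04), np.float64(28.2602), np.float64(-88.3679)]
side topz 0.0327 tilt fit [-0.034 -0.003  0.033] [array([0.5646, 0.27  ]), np.float64(67.8868), np.float64(29.0311), np.float64(-88.8306)]
tri [0.5655 0.274  0.0293]
t 51.95 pos [0.5675 0.275  0.1559] yaw 1.6418 tilt [0.0044 0.0015] F [-0.1  0.5 -1.1] op 0.0858
turn 2 x -0.0866
shift 9 x [-2.58  -1.997  0.065] total [-23.22 -17.98   0.59]
```

Blue is in the tin with its top at 34 mm. Now green goes back into the vise.

jog_arm([
  [0, 0, 0.017, 0, 0, 0, 1],
  [0, 0, 0, -3.3, -0.58, 0, 1],
  [0, 0, 0, -3.3, -0.58, 0, 1],
  [0, 0, 0, -3.3, -0.58, 0, 1],
  [0, 0, 0, -3.3, -0.58, 0, 1],
  [0, 0, 0, -3.3, -0.58, 0, 1],
  [0, 0, 0, -3.3, -0.58, 0, 1],
  [0, 0, 0, -3.3, -0.58, 0, 1],
  [0, 0, 0, -3.3, -0.58, 0, 1],
  [0, 0, 0, -3.3, -0.58, 0, 1],
  [0, 0, 0, -3.3, -0.58, 0, 1],
  [0, 0, 0, -3.3, -0.58, 0, 1],
])

```text
t: 52.95
tool_pos: [0.5203, -0.0925, 0.151]
tool_rot: [-2.159, -2.277, 0.002]
contact_force: [0.8, -0.5, 0.8]
opening: 0.0854
```

jog_arm([
  [0, 0, 0, -3.3, -0.58, 0, 1],
  [0, 0, 0, 0, 0, 0, 1],
  [0, 0, 0, 0, 0, 0, 1],
  [0, 0, 0, 0, 0, 0, 1],
  [0, 0, 0, 0, 0, 0, 1],
  [0, 0, 0, 0, 0, 0, 1],
])

```text
t: 53.45
tool_pos: [0.5179, -0.1233, 0.1527]
tool_rot: [-2.158, -2.282, 0.0]
contact_force: [-0.0, 0.3, -0.2]
opening: 0.0856
```

```bash
python3 -c "
from h import *
go((.5193,-.1274,.0365),1.625)"
```

```text
t 53.45 pos [ 0.5179 -0.1233  0.1527] yaw 1.6264 tilt [-0.001   0.0006] F [-0.   0.3 -0.2] op 0.0856
turn 1 x 0.0014
shift 4 x [-0.104  0.028  2.904] total [-0.41  0.11 11.62]
```

jog_arm([
  [0, 0, 0, -0.4, 0.1, 2.9, 1],
  [0, 0, 0, 0, 0, 2.9, 1],
  [0, 0, 0, 0, 0, 2.9, 1],
  [0, 0, 0, 0, 0, 2.6, 1],
  [0, 0, 0, 0, 0, 0.3, 1],
  [0, 0, 0, 0, 0, 0, 1],
  [0, 0, 0, 0, 0, 0, 1],
  [0, 0, 0, 0, 0, 0, 1],
  [0, 0, 0, 0, 0, 0, 1],
])

```text
t: 54.2
tool_pos: [0.521, -0.129, 0.0397]
tool_rot: [2.158, 2.278, 0.002]
contact_force: [-0.4, 0.2, 0.4]
opening: 0.0854
```

jog_arm([
  [0, 0, 0, 0, 0, 0, 0],
  [0, 0, 0, 0, 0, 0, 0],
  [0, 0, 0, 0, 0, 0, 0],
  [0, 0, 0, 0, 0, 0, 0],
  [0, 0, 0, 0, 0, 0, 0],
  [0, 0, 0, 0, 0, 0, 0],
  [0, 0, 0, 0, 0, 0, 0],
  [0, 0, 0, 0, 0, 0, 0],
], grip_force=40)

```text
t: 54.87
tool_pos: [0.5196, -0.1287, 0.0376]
tool_rot: [2.16, 2.28, 0.0]
contact_force: [0.5, -0.2, 2.3]
opening: 0.025
```

jog_arm([
  [0, 0, 0, 0, 0, -2.5, 0],
  [0, 0, 0, 0, 0, -2.5, 0],
  [0, 0, 0, 0, 0, -2.5, 0],
  [0, 0, 0, 0, 0, -2.5, 0],
  [0, 0, 0, -3.26, -0.49, 0, 0],
  [0, 0, 0, -3.26, -0.49, 0, 0],
  [0, 0, 0, -3.26, -0.49, 0, 0],
  [0, 0, 0, -3.26, -0.49, 0, 0],
  [0, 0, 0, -3.26, -0.49, 0, 0],
  [0, 0, 0, 0, 0, 0, 0],
  [0, 0, 0, 0, 0, 0, 0],
  [0, 0, 0, 0, 0, 0, 0],
])

```text
t: 55.87
tool_pos: [0.5029, -0.292, 0.1361]
tool_rot: [-2.159, -2.278, -0.0]
contact_force: [-0.8, 0.6, -1.5]
opening: 0.0249
```

```bash
python3 -c "
from h import *
go((.5035,-.2915,.0745),1.625)"
```

```text
t 55.87 pos [ 0.5029 -0.292   0.1361] yaw 1.6243 tilt [-0.0017  0.0019] F [-0.8  0.6 -1.5] op 0.0249
turn 1 x -0.0007
shift 2 x [0.022 0.029 3.082] total [0.04 0.06 6.16]
```

jog_arm([
  [0, 0, 0, 0.04, 0.05, 2.2, 0],
  [0, 0, 0, 0, 0, 2.2, 0],
  [0, 0, 0, 0, 0, 1.2, 0],
  [0, 0, 0, 0, 0, 0.5, 0],
  [0, 0, 0, 0, 0, 0, 0],
  [0, 0, 0, 0, 0, 0, 0],
  [0, 0, 0, 0, 0, 0, 0],
  [0, 0, 0, 0, 0, 0, 0],
  [0, 0, 0, 0, 0, 0, 0],
  [0, 0, 0, 0, 0, 0, 0],
])

```text
t: 56.7
tool_pos: [0.5045, -0.2926, 0.0772]
tool_rot: [2.16, 2.28, 0.0]
contact_force: [-0.2, 0.5, -2.6]
opening: 0.0248
```

jog_arm([
  [0, 0, 0, 0, 0, 0.2, 0],
  [0, 0, 0, 0, 0, 0.2, 0],
  [0, 0, 0, 0, 0, 0.1, 0],
  [0, 0, 0, 0, 0, 0, 0],
  [0, 0, 0, 0, 0, 0, 0],
  [0, 0, 0, 0, 0, 0, 0],
])

```text
t: 57.2
tool_pos: [0.5041, -0.2922, 0.0712]
tool_rot: [-2.161, -2.281, 0.0]
contact_force: [0.6, 0.4, -1.9]
opening: 0.0252
```

jog_arm([
  [0, 0, 0, 0, 0, 0.2, 0],
  [0, 0, 0, 0, 0, 0.1, 0],
  [0, 0, 0, 0, 0, 0, 0],
  [0, 0, 0, 0, 0, 0, 0],
  [0, 0, 0, 0, 0, 0, 0],
])

```text
t: 57.62
tool_pos: [0.5039, -0.2926, 0.0698]
tool_rot: [-2.16, -2.28, 0.002]
contact_force: [-5.1, 2.0, 7.1]
opening: 0.0251
```

jog_arm([
  [0, 0, 0, 0, 0, 0.2, 0],
  [0, 0, 0, 0, 0, 0.1, 0],
  [0, 0, 0, 0, 0, 0, 0],
  [0, 0, 0, 0, 0, 0, 0],
  [0, 0, 0, 0, 0, 0, 0],
])

```text
t: 58.03
tool_pos: [0.5042, -0.2929, 0.067]
tool_rot: [2.16, 2.28, -0.002]
contact_force: [-3.9, 0.5, 6.8]
opening: 0.0255
```

jog_arm([
  [0, 0, 0, 0, -0.05, 0.2, 0],
  [0, 0, 0, 0, 0, 0.1, 0],
  [0, 0, 0, 0, 0, 0, 0],
  [0, 0, 0, 0, 0, 0, 0],
  [0, 0, 0, 0, 0, 0, 0],
])

```text
t: 58.45
tool_pos: [0.5042, -0.2932, 0.0643]
tool_rot: [2.159, 2.279, -0.001]
contact_force: [-4.0, 0.9, 7.7]
opening: 0.025
```

jog_arm([
  [0, 0, 0, 0, 0, 0.2, 0],
  [0, 0, 0, 0, 0, 0.1, 0],
  [0, 0, 0, 0, 0, 0, 0],
  [0, 0, 0, 0, 0, 0, 0],
  [0, 0, 0, 0, 0, 0, 0],
])

```text
t: 58.87
tool_pos: [0.5043, -0.2933, 0.0616]
tool_rot: [2.159, 2.279, -0.001]
contact_force: [-3.6, 1.0, 8.3]
opening: 0.0248
```

```bash
python3 -c "
from h import *
go((.504,-.2915,.0616),1.625)"
```

```text
t 58.87 pos [ 0.5043 -0.2933  0.0616] yaw 1.625 tilt [ 0.0009 -0.002 ] F [-3.6  1.   8.3] op 0.0248
turn 1 x -0.0
shift 1 x [ 0.185 -0.015 -0.002] total [ 0.19 -0.02 -0.  ]
```

jog_arm([
  [0, 0, 0, 0, 0, 0.1, 0],
  [0, 0, 0, 0, 0, 0, 0],
  [0, 0, 0, 0, 0, 0, 0],
  [0, 0, 0, 0, 0, 0, 0],
])

```text
t: 59.2
tool_pos: [0.5043, -0.2934, 0.0616]
tool_rot: [2.159, 2.28, -0.002]
contact_force: [-7.2, 2.3, 13.0]
opening: 0.0249
```

jog_arm([
  [0, 0, 0, 0, 0, 0, 0.6],
  [0, 0, 0, 0, 0, 0, 0.6],
  [0, 0, 0, 0, 0, 0, 0.6],
  [0, 0, 0, 0, 0, 0, 0.6],
  [0, 0, 0, 0, 0, -2, 0.6],
  [0, 0, 0, 0, 0, -3, 0.6],
  [0, 0, 0, 0, 0, -3, 0.6],
  [0, 0, 0, 0, 0, -3, 1],
  [0, 0, 0, 3.3, 0, 0, 1],
  [0, 0, 0, 3.3, 0, 0, 1],
  [0, 0, 0, 3.3, 0, 0, 1],
  [0, 0, 0, 3.3, 0, 0, 1],
])

```text
t: 60.2
tool_pos: [0.4962, -0.1592, 0.1683]
tool_rot: [2.161, 2.279, 0.001]
contact_force: [0.6, 0.6, 1.1]
opening: 0.0853
```

jog_arm([
  [0, 0, 0, 3.3, 0, 0, 1],
  [0, 0, 0, 3.3, 0, 0, 1],
  [0, 0, 0, 3.3, 0, 0, 1],
  [0, 0, 0, 3.3, 0, 0, 1],
  [0, 0, 0, 0, 0, 0, 1],
  [0, 0, 0, 0, 0, 0, 1],
  [0, 0, 0, 0, 0, 0, 1],
])

```text
t: 60.78
tool_pos: [0.4894, -0.0288, 0.1682]
tool_rot: [2.16, 2.281, -0.0]
contact_force: [0.2, 0.0, -0.7]
opening: 0.0852
```

```bash
python3 -c "
from h import *
B=dict(top=(420,160,490,270),side=(350,270,475,400))
o=look('7');topz(o,'green',B);knobangle(o);go((.602,-.2855,.16),.4)"
```

```text
yellow top [173. 253.] [array([0.4451, 0.2657]), np.float64(72.5379), np.float64(23.871), np.float64(-85.9048)]
yellow top [454. 211.] [array([ 0.5495, -0.2938]), np.float64(63.4372), np.float64(33.9006), np.float64(-86.2564)]
yellow side [195. 177.] [array([0.4453, 0.2609]), np.float64(83.7268), np.float64(25.6986), np.float64(-86.9555)]
yellow side [431. 288.] [array([ 0.6162, -0.2614]), np.float64(66.3347), np.float64(28.8041), np.float64(-14.9089)]
green top [454. 232.] [array([ 0.5033, -0.2977]), np.float64(76.8664), np.float64(27.1273), np.float64(-86.0914)]
green side [406. 341.] [array([ 0.5104, -0.2907]), np.float64(72.0822), np.float64(32.8559), np.float64(-85.6786)]
blue top [172. 194.] [array([0.5639, 0.274 ]), np.float64(69.3727), np.float64(28.3964), np.float64(-88.368)]
blue side [239. 151.] [array([0.5654, 0.2688]), np.float64(78.7145), np.float64(30.9857), np.float64(-88.3803)]
red side [266. 247.] [array([0.4487, 0.0035]), np.float64(70.5215), np.float64(34.9824), np.float64(-76.0627)]
top topz 0.0535 tilt fit [1.345 1.244 0.057] [array([ 0.5039, -0.2888]), np.float64(74.448), np.float64(26.2738), np.float64(-86.0914)]
side topz 0.0525 tilt fit [-1.444 -0.12   0.053] [array([ 0.5007, -0.2933]), np.float64(69.4376), np.float64(31.6505), np.float64(-85.6785)]
tri [ 0.5042 -0.2934  0.043 ]
knob [ 0.6018 -0.2843] (602.0842895507812, -285.96142578125) dark 8 [ 0.5913 -0.2859] angle rad cw from -x vise 0.013139373457946135
t 60.88 pos [ 0.4895 -0.0296  0.1682] yaw 1.6235 tilt [-0.0001 -0.0002] F [0.  0.2 0.3] op 0.0854
turn 12 x 0.102
shift 9 x [0.044 3.106 0.091] total [ 0.4  27.95  0.82]
```

View pics/v7.png

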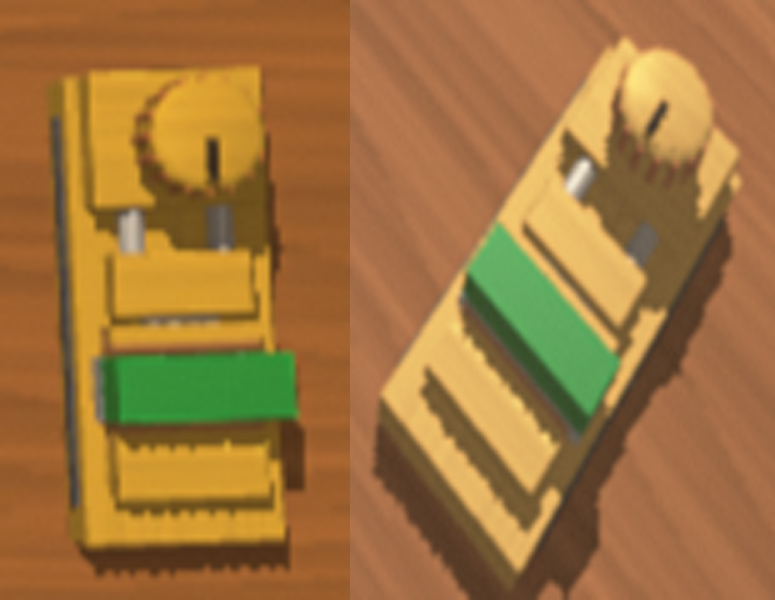

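Green is seated: top at 53.5 mm, level, between the jaws. Now the knob goes clockwise.

jog_arm([
  [0, 0, 0, -3.26, 1.24, 0, 1],
  [0, 0, 0, -3.26, 1.24, 0, 1],
  [0, 0, 0, -3.26, 1.24, 0, 1],
  [0, 0, 0, -3.26, 1.24, 0, 1],
  [0, 0, 0, -3.26, 1.24, 0, 1],
  [0, 0, 0, -3.26, 1.24, 0, 1],
  [0, 0, 0, -3.26, 1.24, 0, 1],
  [0, 0, 0, -3.26, 1.24, 0, 1],
  [0, 0, 0, 0, 0, 0, 1],
  [0, 0, 0, 0, 0, 0, 1],
  [0, 0, 0, 0, 0, 0, 1],
  [0, 0, 0, 0, 0, 0, 1],
])

```text
t: 61.88
tool_pos: [0.6019, -0.2834, 0.168]
tool_rot: [-2.16, -2.28, -0.0]
contact_force: [-0.3, 0.8, -0.3]
opening: 0.0853
```

```bash
python3 -c "
from h import *
go((.6022,-.2855,.065))"
```

```text
t 61.88 pos [ 0.6019 -0.2834  0.168 ] yaw 1.6246 tilt [-0.0006  0.0006] F [-0.3  0.8 -0.3] op 0.0853
shift 4 x [-0.053  0.005  2.575] total [-0.21  0.02 10.3 ]
```

jog_arm([
  [0, 0, 0, -0.2, 0, 2.5, 1],
  [0, 0, 0, 0, 0, 2.5, 1],
  [0, 0, 0, 0, 0, 2.5, 1],
  [0, 0, 0, 0, 0, 2.3, 1],
  [0, 0, 0, 0, 0, 0.5, 1],
  [0, 0, 0, 0, 0, 0, 1],
  [0, 0, 0, 0, 0, 0, 1],
  [0, 0, 0, 0, 0, 0, 1],
  [0, 0, 0, 0, 0, 0, 1],
])

```text
t: 62.63
tool_pos: [0.6039, -0.2863, 0.0679]
tool_rot: [2.158, 2.278, 0.001]
contact_force: [-0.2, -0.0, 0.6]
opening: 0.0857
```

jog_arm([
  [0, 0, 0, 0, 0, 0, 0.3],
  [0, 0, 0, 0, 0, 0, 0.3],
  [0, 0, 0, 0, 0, 0, 0.3],
  [0, 0, 0, 0, 0, 0, 0.3],
  [0, 0, 0, 0, 0, 0, 0.3],
  [0, 0, 0, 0, 0, 0, 0.3],
  [0, 0, 0, 0, 0, 0, 0.3],
], grip_force=40)

```text
t: 63.22
tool_pos: [0.6021, -0.2859, 0.0662]
tool_rot: [-2.16, -2.28, 0.002]
contact_force: [-3.9, 0.7, 5.8]
opening: 0.0429
```

jog_arm([
  [0, 0, 0.1, 0, 0, 0, 0.3],
  [0, 0, 0.1, 0, 0, 0, 0.3],
  [0, 0, 0.1, 0, 0, 0, 0.3],
  [0, 0, 0.1, 0, 0, 0, 0.3],
  [0, 0, 0.1, 0, 0, 0, 0.3],
  [0, 0, 0.1, 0, 0, 0, 0.3],
  [0, 0, 0.1, 0, 0, 0, 0.3],
  [0, 0, 0.1, 0, 0, 0, 0.3],
  [0, 0, 0.1, 0, 0, 0, 0.3],
  [0, 0, 0.1, 0, 0, 0, 0.3],
  [0, 0, 0.1, 0, 0, 0, 0.3],
  [0, 0, 0.1, 0, 0, 0, 0.3],
])

```text
t: 64.22
tool_pos: [0.6027, -0.2862, 0.0662]
tool_rot: [3.072, 0.656, -0.0]
contact_force: [-1.8, -0.4, 3.3]
opening: 0.0429
```

jog_arm([
  [0, 0, 0.07, 0, 0, 0, 0.3],
  [0, 0, 0.07, 0, 0, 0, 0.3],
  [0, 0, 0.07, 0, 0, 0, 0.3],
  [0, 0, 0, 0, 0, 0, 0.3],
  [0, 0, 0, 0, 0, 0, 0.3],
  [0, 0, 0, 0, 0, 0, 0.3],
])

```text
t: 64.72
tool_pos: [0.6025, -0.2864, 0.0661]
tool_rot: [3.122, 0.339, -0.001]
contact_force: [-3.7, -0.4, 4.9]
opening: 0.0426
```

```bash
python3 -c "
from h import *
go((.6022,-.2855,.25));print(ctrl.get_obs()['wrist_torque'])"
```

```text
t 64.72 pos [ 0.6025 -0.2864  0.0661] yaw 0.2161 tilt [-0.0003 -0.0011] F [-3.7 -0.4  4.9] op 0.0426
shift 6 x [-1.000e-03 -1.500e-02 -3.065e+00] total [-1.000e-02 -9.000e-02 -1.839e+01]
[-0.23780155  0.63587215  0.20859908]
```

jog_arm([
  [0, 0, 0, 0, 0, 0, 1],
  [0, 0, 0, 0, 0, 0, 1],
  [0, 0, 0, 0, 0, 0, 1],
  [0, 0, 0, 0, 0, 0, 1],
  [0, 0, 0, 0, 0, -3, 1],
  [0, 0, 0, 0, 0, -3, 1],
  [0, 0, 0, 0, 0, -3, 1],
  [0, 0, 0, 0, 0, -2, 1],
  [0, 0, -0.1, 0, 0, 0, 1],
  [0, 0, -0.1, 0, 0, 0, 1],
  [0, 0, -0.1, 0, 0, 0, 1],
  [0, 0, -0.1, 0, 0, 0, 1],
])

```text
t: 65.72
tool_pos: [0.6027, -0.2855, 0.1753]
tool_rot: [-2.992, -0.958, -0.001]
contact_force: [0.4, -0.4, -0.1]
opening: 0.0848
```

jog_arm([
  [0, 0, -0.1, 0, 0, 0, 1],
  [0, 0, -0.1, 0, 0, 0, 1],
  [0, 0, -0.1, 0, 0, 0, 1],
  [0, 0, -0.1, 0, 0, 0, 1],
  [0, 0, -0.1, 0, 0, 0, 1],
  [0, 0, -0.1, 0, 0, 0, 1],
  [0, 0, -0.1, 0, 0, 0, 1],
  [0, 0, -0.1, 0, 0, 0, 1],
  [0, 0, -0.1, 0, 0, 0, 1],
  [0, 0, -0.1, 0, 0, 0, 1],
  [0, 0, -0.1, 0, 0, 0, 1],
  [0, 0, -0.1, 0, 0, 0, 1],
])

```text
t: 66.72
tool_pos: [0.6026, -0.2854, 0.175]
tool_rot: [-1.928, -2.48, -0.001]
contact_force: [0.5, -0.5, -0.6]
opening: 0.0853
```

```bash
python3 -c "
from h import *
go((.4492,.0062,.16),1.815)"
```

```text
t 66.72 pos [ 0.6026 -0.2854  0.175 ] yaw 1.82 tilt [-0.      0.0005] F [ 0.5 -0.5 -0.6] op 0.0853
turn 1 x 0.005
shift 10 x [ 3.201 -0.784  0.15 ] total [32.01 -7.84  1.5 ]
```

jog_arm([
  [0, 0, 0, 3.2, -0.75, 0.15, 1],
  [0, 0, 0, 3.2, -0.75, 0.15, 1],
  [0, 0, 0, 3.2, -0.75, 0.15, 1],
  [0, 0, 0, 3.2, -0.75, 0.15, 1],
  [0, 0, 0, 3.2, -0.75, 0.15, 1],
  [0, 0, 0, 3.2, -0.75, 0.15, 1],
  [0, 0, 0, 3.2, -0.75, 0.15, 1],
  [0, 0, 0, 3.2, -0.75, 0.15, 1],
  [0, 0, 0, 3.2, -0.75, 0.15, 1],
  [0, 0, 0, 3.2, -0.75, 0.15, 1],
  [0, 0, 0, 0, 0, 0, 1],
  [0, 0, 0, 0, 0, 0, 1],
])

```text
t: 67.72
tool_pos: [0.4519, 0.008, 0.1601]
tool_rot: [1.931, 2.478, 0.0]
contact_force: [0.0, -1.6, 0.1]
opening: 0.0856
```

```bash
python3 -c "
from h import *
B=dict(top=(420,160,490,270),side=(350,270,475,400))
o=look('8');topz(o,'green',B);knobangle(o);go((.4492,.0062,.0365),1.815)"
```

```text
yellow top [173. 253.] [array([0.4451, 0.2657]), np.float64(72.5379), np.float64(23.871), np.float64(-85.9048)]
yellow side [197. 178.] [array([0.4459, 0.2607]), np.float64(83.8109), np.float64(24.9033), np.float64(-88.5246)]
yellow side [429. 288.] [array([ 0.6147, -0.2607]), np.float64(62.8692), np.float64(24.5097), np.float64(-7.2946)]
green top [454. 232.] [array([ 0.5032, -0.2977]), np.float64(76.8573), np.float64(27.049), np.float64(-86.2601)]
green side [406. 341.] [array([ 0.5104, -0.2907]), np.float64(72.0822), np.float64(32.8559), np.float64(-85.6786)]
blue top [172. 194.] [array([0.5639, 0.274 ]), np.float64(69.3727), np.float64(28.3964), np.float64(-88.368)]
red side [266. 247.] [array([0.4488, 0.0035]), np.float64(70.5196), np.float64(34.7729), np.float64(-76.0867)]
top topz 0.0534 tilt fit [ 0.001 -0.012  0.053] [array([ 0.5038, -0.2888]), np.float64(74.4507), np.float64(26.202), np.float64(-86.2601)]
side topz 0.0524 tilt fit [-1.769 -0.149  0.054] [array([ 0.5008, -0.2933]), np.float64(69.4441), np.float64(31.6535), np.float64(-85.6786)]
tri [ 0.5041 -0.2933  0.0429]
knob [ 0.6018 -0.2844] (602.488525390625, -285.579833984375) dark 6 [ 0.5982 -0.2776] angle rad cw from -x vise 1.2295021123775527
t 67.82 pos [0.4529 0.0065 0.1605] yaw 1.815 tilt [ 0.0008 -0.0003] F [0.4 0.2 0. ] op 0.0854
turn 1 x -0.0
shift 4 x [ 0.015 -0.091  3.101] total [ 0.06 -0.36 12.4 ]
```

View pics/v8.png

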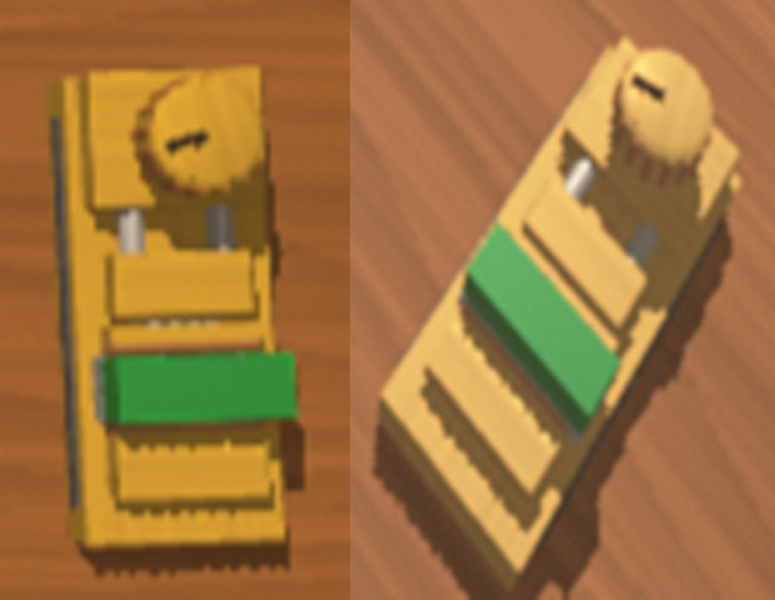

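The knob line reads 1.23 to 1.27 rad, so it is locked or nearly so. I'll re-torque it after red to be sure. Now I'll pick red.

jog_arm([
  [0, 0, 0, 0.06, -0.3, 2.9, 1],
  [0, 0, 0, 0, 0, 2.9, 1],
  [0, 0, 0, 0, 0, 2.9, 1],
  [0, 0, 0, 0, 0, 2.9, 1],
  [0, 0, 0, 0, 0, 0.7, 1],
  [0, 0, 0, 0, 0, 0, 1],
  [0, 0, 0, 0, 0, 0, 1],
  [0, 0, 0, 0, 0, 0, 1],
  [0, 0, 0, 0, 0, 0, 1],
])

```text
t: 68.57
tool_pos: [0.4514, 0.0061, 0.0396]
tool_rot: [1.933, 2.472, 0.003]
contact_force: [0.0, 0.4, 0.3]
opening: 0.0854
```

jog_arm([
  [0, 0, 0, 0, 0, 0, 0],
  [0, 0, 0, 0, 0, 0, 0],
  [0, 0, 0, 0, 0, 0, 0],
  [0, 0, 0, 0, 0, 0, 0],
  [0, 0, 0, 0, 0, 0, 0],
  [0, 0, 0, 0, 0, 0, 0],
  [0, 0, 0, 0, 0, 0, 0],
  [0, 0, 0, 0, 0, 0, 0],
], grip_force=45)

```text
t: 69.23
tool_pos: [0.4499, 0.0065, 0.0378]
tool_rot: [1.934, 2.475, 0.001]
contact_force: [-0.7, 0.8, 5.7]
opening: 0.0329
```

jog_arm([
  [0, 0, 0, 0, 0, -2.5, 0],
  [0, 0, 0, 0, 0, -2.5, 0],
  [0, 0, 0, 0, 0, -2.5, 0],
  [0, 0, 0, 0, 0, -2.5, 0],
  [0, 0, 0.087, 0, 0, 0, 0],
  [0, 0, 0.086, 0, 0, 0, 0],
  [0, 0, 0, 0, 0, 0, 0],
  [0, 0, 0, 0, 0, 0, 0],
  [0, 0, 0, 0, 0, 0, 0],
  [0, 0, 0, 0, 0, 0, 0],
])

```text
t: 70.07
tool_pos: [0.4489, 0.0067, 0.1364]
tool_rot: [-2.139, -2.299, 0.001]
contact_force: [0.5, 0.2, -2.6]
opening: 0.0328
```

```bash
python3 -c "
from h import *
go((.6251,.2791,.14),1.642)"
```

```text
t 70.07 pos [0.4489 0.0067 0.1364] yaw 1.643 tilt [-0.0017  0.0003] F [ 0.5  0.2 -2.6] op 0.0328
turn 1 x 0.001
shift 10 x [ 2.592  1.951 -0.036] total [25.92 19.51 -0.36]
```

jog_arm([
  [0, 0, 0, 2.59, 1.95, 0, 0],
  [0, 0, 0, 2.59, 1.95, 0, 0],
  [0, 0, 0, 2.59, 1.95, 0, 0],
  [0, 0, 0, 2.59, 1.95, 0, 0],
  [0, 0, 0, 2.59, 1.95, 0, 0],
  [0, 0, 0, 2.59, 1.95, 0, 0],
  [0, 0, 0, 2.59, 1.95, 0, 0],
  [0, 0, 0, 2.59, 1.95, 0, 0],
  [0, 0, 0, 2.59, 1.95, 0, 0],
  [0, 0, 0, 2.59, 1.95, 0, 0],
  [0, 0, 0, 0, 0, 0, 0],
  [0, 0, 0, 0, 0, 0, 0],
])

```text
t: 71.07
tool_pos: [0.6257, 0.2799, 0.136]
tool_rot: [-2.138, -2.301, 0.002]
contact_force: [-0.3, -0.2, -2.4]
opening: 0.0329
```

jog_arm([
  [0, 0, 0, 0, 0, 2.5, 0],
  [0, 0, 0, 0, 0, 2.5, 0],
  [0, 0, 0, 0, 0, 2, 0],
  [0, 0, 0, 0, 0, 1.5, 0],
  [0, 0, 0, 0, 0, 0, 0],
  [0, 0, 0, 0, 0, 0, 0],
  [0, 0, 0, 0, 0, 0, 0],
  [0, 0, 0, 0, 0, 0, 0],
  [0, 0, 0, 0, 0, 0, 0],
  [0, 0, 0, 0, 0, 0, 0],
])

```text
t: 71.9
tool_pos: [0.6264, 0.279, 0.0539]
tool_rot: [2.14, 2.298, 0.003]
contact_force: [-0.4, 0.4, -1.5]
opening: 0.0329
```

```bash
python3 -c "
from h import *
go((.6251,.2791,.0418),1.642)"
```

```text
t 71.90 pos [0.6264 0.279  0.0539] yaw 1.6419 tilt [0.0024 0.0008] F [-0.4  0.4 -1.5] op 0.0329
turn 1 x -0.0001
shift 1 x [ 0.015 -0.134  1.211] total [ 0.02 -0.13  1.21]
```

jog_arm([
  [0, 0, 0, 0, 0, 0.4, 0],
  [0, 0, 0, 0, 0, 0.3, 0],
  [0, 0, 0, 0, 0, 0.1, 0],
  [0, 0, 0, 0, 0, 0, 0],
  [0, 0, 0, 0, 0, 0, 0],
  [0, 0, 0, 0, 0, 0, 0],
  [0, 0, 0, 0, 0, 0, 0],
])

```text
t: 72.48
tool_pos: [0.6257, 0.2788, 0.0444]
tool_rot: [2.141, 2.299, 0.0]
contact_force: [0.9, 0.2, -1.9]
opening: 0.0329
```

jog_arm([
  [0, 0, 0, 0, 0, 0.15, 0],
  [0, 0, 0, 0, 0, 0, 0],
  [0, 0, 0, 0, 0, 0, 0],
  [0, 0, 0, 0, 0, 0, 0],
])

```text
t: 72.82
tool_pos: [0.6256, 0.2788, 0.0428]
tool_rot: [-2.141, -2.299, 0.0]
contact_force: [-0.5, -1.0, -2.6]
opening: 0.0332
```

jog_arm([
  [0, 0, 0, 0, 0, 0.1, 0],
  [0, 0, 0, 0, 0, 0, 0],
  [0, 0, 0, 0, 0, 0, 0.55],
  [0, 0, 0, 0, 0, 0, 0.55],
  [0, 0, 0, 0, 0, 0, 0.55],
  [0, 0, 0, 0, 0, 0, 0.55],
  [0, 0, 0, 0, 0, -1, 0.55],
  [0, 0, 0, 0, 0, -3, 0.55],
  [0, 0, 0, 0, 0, -3, 0.55],
  [0, 0, 0, 0, 0, -3, 1],
  [0, 0, 0, 0, 0, -3, 1],
  [0, 0, 0.017, 0, 0, 0, 1],
])

```text
t: 73.82
tool_pos: [0.6295, 0.2801, 0.182]
tool_rot: [2.156, 2.275, 0.02]
contact_force: [0.5, 1.9, 1.5]
opening: 0.0805
```

jog_arm([
  [0, 0, 0, -3.31, -0.32, 0, 1],
  [0, 0, 0, -3.31, -0.32, 0, 1],
  [0, 0, 0, -3.31, -0.32, 0, 1],
  [0, 0, 0, -3.31, -0.32, 0, 1],
  [0, 0, 0, -3.31, -0.32, 0, 1],
  [0, 0, 0, -3.31, -0.32, 0, 1],
  [0, 0, 0, -3.31, -0.32, 0, 1],
  [0, 0, 0, -3.31, -0.32, 0, 1],
  [0, 0, 0, -3.31, -0.32, 0, 1],
])

```text
t: 74.57
tool_pos: [0.6128, -0.0219, 0.1728]
tool_rot: [2.16, 2.28, 0.001]
contact_force: [-0.3, -0.6, 0.7]
opening: 0.0854
```

```bash
python3 -c "
from h import *
o=look('9');topz(o,'red')
go((.6024,-.286,.17),1.625)"
```

```text
yellow top [173. 253.] [array([0.4451, 0.2657]), np.float64(72.5785), np.float64(23.9604), np.float64(-85.7925)]
yellow top [439. 181.] [array([ 0.6025, -0.2677]), np.float64(56.917), np.float64(32.3088), np.float64(-5.1711)]
yellow side [195. 175.] [array([0.4457, 0.2668]), np.float64(72.0568), np.float64(23.7253), np.float64(-86.6385)]
green top [454. 232.] [array([ 0.5032, -0.2978]), np.float64(76.743), np.float64(27.049), np.float64(-86.2601)]
green side [406. 341.] [array([ 0.5104, -0.2907]), np.float64(72.0822), np.float64(32.8559), np.float64(-85.6786)]
blue top [172. 194.] [array([0.5639, 0.274 ]), np.float64(69.3727), np.float64(28.3964), np.float64(-88.368)]
blue side [238. 150.] [array([0.5663, 0.2731]), np.float64(67.8872), np.float64(29.2969), np.float64(-87.8265)]
red top [171. 164.] [array([0.6246, 0.2791]), np.float64(69.2024), np.float64(34.9164), np.float64(-87.1809)]
red side [256. 138.] [array([0.6264, 0.2792]), np.float64(71.8236), np.float64(34.9258), np.float64(-85.9224)]
top topz 0.0334 tilt fit [-2.128 -1.131  0.038] [array([0.6241, 0.2778]), np.float64(68.8837), np.float64(34.7556), np.float64(-87.1809)]
side topz 0.0327 tilt fit [-0.008 -0.009  0.033] [array([0.6248, 0.2763]), np.float64(71.5041), np.float64(34.7704), np.float64(-85.9225)]
tri [0.6252 0.2784 0.0307]
t 74.67 pos [ 0.613  -0.0245  0.1728] yaw 1.6196 tilt [ 0.0012 -0.0016] F [0.9 0.2 1.1] op 0.0855
turn 1 x -0.0054
shift 8 x [-3.257 -0.309  0.035] total [-26.06  -2.47   0.28]
```

All three spare blocks are flat in the tin. Now I'll check the knob by turning it clockwise again and watching the wrist torque.

jog_arm([
  [0, 0, 0, -3.26, -0.31, 0, 1],
  [0, 0, 0, -3.26, -0.31, 0, 1],
  [0, 0, 0, -3.26, -0.31, 0, 1],
  [0, 0, 0, -3.26, -0.31, 0, 1],
  [0, 0, 0, -3.26, -0.31, 0, 1],
  [0, 0, 0, -3.26, -0.31, 0, 1],
  [0, 0, 0, -3.26, -0.31, 0, 1],
  [0, 0, 0, -3.26, -0.31, 0, 1],
  [0, 0, 0, 0, 0, 0, 1],
  [0, 0, 0, 0, 0, 0, 1],
  [0, 0, 0, 0, 0, 0, 1],
  [0, 0, 0, 0, 0, 0, 1],
])

```text
t: 75.67
tool_pos: [0.6025, -0.2805, 0.1719]
tool_rot: [-2.159, -2.282, -0.001]
contact_force: [0.6, 0.6, 0.3]
opening: 0.0854
```

```bash
python3 -c "
from h import *
go((.6024,-.286,.066),1.625)"
```

```text
t 75.67 pos [ 0.6025 -0.2805  0.1719] yaw 1.6263 tilt [0.     0.0005] F [0.6 0.6 0.3] op 0.0854
turn 1 x 0.0013
shift 4 x [-0.138 -0.011  2.648] total [-0.55 -0.04 10.59]
```

jog_arm([
  [0, 0, 0, -0.5, 0, 2.6, 1],
  [0, 0, 0, 0, 0, 2.6, 1],
  [0, 0, 0, 0, 0, 2.6, 1],
  [0, 0, 0, 0, 0, 2.4, 1],
  [0, 0, 0, 0, 0, 0.4, 1],
  [0, 0, 0, 0, 0, 0, 1],
  [0, 0, 0, 0, 0, 0, 1],
  [0, 0, 0, 0, 0, 0, 1],
  [0, 0, 0, 0, 0, 0, 1],
  [0, 0, 0, 0, 0, 0, 1],
])

```text
t: 76.5
tool_pos: [0.6035, -0.2876, 0.0679]
tool_rot: [2.158, 2.278, 0.001]
contact_force: [-0.6, -0.1, -0.7]
opening: 0.0852
```

jog_arm([
  [0, 0, 0, 0, 0, 0, 0.3],
  [0, 0, 0, 0, 0, 0, 0.3],
  [0, 0, 0, 0, 0, 0, 0.3],
  [0, 0, 0, 0, 0, 0, 0.3],
  [0, 0, 0, 0, 0, 0, 0.3],
  [0, 0, 0, 0, 0, 0, 0.3],
  [0, 0, 0, 0, 0, 0, 0.3],
], grip_force=60)

```text
t: 77.08
tool_pos: [0.6021, -0.2871, 0.0664]
tool_rot: [-2.16, -2.28, 0.001]
contact_force: [-4.1, -0.2, 5.5]
opening: 0.0423
```

```bash
python3 -c "
from h import *
go((.6024,-.286,.066));print(ctrl.get_obs()['wrist_torque'])"
```

```text
t 77.08 pos [ 0.6021 -0.2871  0.0664] yaw 1.6251 tilt [-0.0013  0.    ] F [-4.1 -0.2  5.5] op 0.0423
shift 1 x [0.111 0.034 0.038] total [0.11 0.03 0.04]
[0.13145721 0.75764913 0.09132584]
```

jog_arm([
  [0, 0, 0.05, 0, 0, 0, 0.3],
  [0, 0, 0.05, 0, 0, 0, 0.3],
  [0, 0, 0, 0, 0, 0, 0.3],
  [0, 0, 0, 0, 0, 0, 0.3],
  [0, 0, 0, 0, 0, 0, 0.3],
])

```text
t: 77.5
tool_pos: [0.602, -0.2892, 0.0665]
tool_rot: [2.269, 2.169, -0.006]
contact_force: [-4.1, -5.7, 2.6]
opening: 0.0423
```

```bash
python3 -c "
from h import *
go((.6024,-.286,.066));print(ctrl.get_obs()['wrist_torque'])"
```

```text
t 77.50 pos [ 0.602  -0.2892  0.0665] yaw 1.5255 tilt [-0.0009 -0.0042] F [-4.1 -5.7  2.6] op 0.0423
shift 1 x [0.317 0.026 0.048] total [0.32 0.03 0.05]
[-0.89012435  0.71721574  0.24343524]
```

jog_arm([
  [0, 0, 0.05, 0, 0, 0, 0.3],
  [0, 0, 0.05, 0, 0, 0, 0.3],
  [0, 0, 0, 0, 0, 0, 0.3],
  [0, 0, 0, 0, 0, 0, 0.3],
  [0, 0, 0, 0, 0, 0, 0.3],
])

```text
t: 77.92
tool_pos: [0.6014, -0.2912, 0.0665]
tool_rot: [2.374, 2.05, -0.01]
contact_force: [-5.6, -11.0, 2.7]
opening: 0.0423
```

```bash
python3 -c "
from h import *
go((.6024,-.286,.066));print(ctrl.get_obs()['wrist_torque'])"
```

```text
t 77.92 pos [ 0.6014 -0.2912  0.0665] yaw 1.4248 tilt [-0.0016 -0.0079] F [ -5.6 -11.    2.7] op 0.0423
shift 1 x [0.526 0.019 0.052] total [0.53 0.02 0.05]
[-1.80541447  1.1147902   0.09093341]
```

The tool shifts sideways instead of turning the knob, so the knob is against its stop. I'll release, clear away and do a final look.

jog_arm([
  [0, 0, 0, 0, 0, 0, 1],
  [0, 0, 0, 0, 0, 0, 1],
  [0, 0, 0, 0, 0, 0, 1],
  [0, 0, 0, 0, 0, 0, 1],
  [0, 0, 0, 0, 0, -2, 1],
  [0, 0, 0, 0, 0, -3, 1],
  [0, 0, 0, 0, 0, -3, 1],
  [0, 0, 0, 0, 0, -3, 1],
  [0, 0, 0, 3.2, -0.7, 0, 1],
  [0, 0, 0, 3.2, -0.7, 0, 1],
  [0, 0, 0, 3.2, -0.7, 0, 1],
  [0, 0, 0, 3.2, -0.7, 0, 1],
])

```text
t: 78.92
tool_pos: [0.5933, -0.1547, 0.176]
tool_rot: [2.378, 2.053, 0.001]
contact_force: [0.3, 0.2, -0.2]
opening: 0.0853
```

jog_arm([
  [0, 0, 0, 3.2, -0.7, 0, 1],
  [0, 0, 0, 3.2, -0.7, 0, 1],
  [0, 0, 0, 3.2, -0.7, 0, 1],
  [0, 0, 0, 3.2, -0.7, 0, 1],
  [0, 0, 0, 3.2, -0.7, 0, 1],
  [0, 0, 0, 0, 0, 0, 1],
  [0, 0, 0, 0, 0, 0, 1],
])

```text
t: 79.5
tool_pos: [0.5818, 0.0089, 0.1758]
tool_rot: [2.374, 2.058, 0.0]
contact_force: [0.2, -1.2, 0.4]
opening: 0.0855
```

```bash
python3 -c "
from h import *
B=dict(top=(420,160,490,270),side=(350,270,475,400))
o=look('10');topz(o,'green',B);knobangle(o);go((.6024,-.286,.066))
a=cv2.resize(o['top'][0][130:290,120:490],(740,320),interpolation=cv2.INTER_CUBIC);v=cv2.resize(o['top'][0][155:205,425:485],(300,250),interpolation=cv2.INTER_CUBIC)
w=cv2.resize(o['side'][0][275:335,400:490],(440,250),interpolation=cv2.INTER_CUBIC)
cv2.imwrite('pics/f10.png',np.vstack([a,np.hstack([v,w])])[...,::-1])"
```

```text
yellow top [173. 253.] [array([0.4451, 0.2657]), np.float64(72.5785), np.float64(23.87), np.float64(-85.7925)]
yellow top [439. 182.] [array([ 0.6025, -0.2674]), np.float64(57.0523), np.float64(32.2649), np.float64(-5.7942)]
yellow top [244.  94.] [array([0.7676, 0.1387]), np.float64(72.1269), np.float64(25.9892), np.float64(-50.7694)]
yellow side [195. 175.] [array([0.4457, 0.2668]), np.float64(72.0568), np.float64(23.7253), np.float64(-86.6385)]
green top [454. 232.] [array([ 0.5032, -0.2977]), np.float64(76.8573), np.float64(27.049), np.float64(-86.2601)]
green side [406. 341.] [array([ 0.5104, -0.2907]), np.float64(72.0822), np.float64(32.8559), np.float64(-85.6786)]
blue top [172. 194.] [array([0.5639, 0.274 ]), np.float64(69.4144), np.float64(28.3964), np.float64(-88.3679)]
blue side [238. 150.] [array([0.5665, 0.2732]), np.float64(67.9282), np.float64(29.3879), np.float64(-87.1292)]
red top [171. 164.] [array([0.6247, 0.2791]), np.float64(69.1355), np.float64(34.9397), np.float64(-86.8585)]
red side [256. 138.] [array([0.6264, 0.2792]), np.float64(71.8236), np.float64(34.9258), np.float64(-85.9224)]
top topz 0.0535 tilt fit [1.348 1.243 0.057] [array([ 0.5038, -0.2888]), np.float64(74.4408), np.float64(26.1985), np.float64(-86.2601)]
side topz 0.0524 tilt fit [-1.912 -0.165  0.055] [array([ 0.5008, -0.2933]), np.float64(69.4471), np.float64(31.6548), np.float64(-85.6785)]
tri [ 0.5042 -0.2934  0.0429]
knob [ 0.6018 -0.2844] (602.333740234375, -286.121337890625) dark 6 [ 0.598  -0.2771] angle rad cw from -x vise 1.236588976951122
t 79.60 pos [0.5822 0.0069 0.1758] yaw 1.4251 tilt [ 0.0002 -0.0003] F [ 0.  -1.  -0.1] op 0.0853
shift 10 x [-2.868  0.625  1.098] total [-28.68   6.25  10.98]
```

View pics/f10.png

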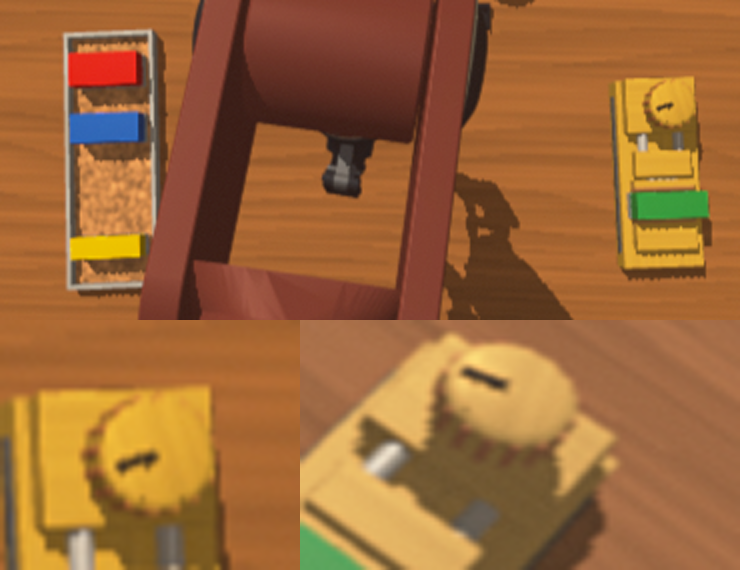

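```bash
python3 -c "
from station import ctrl
print(ctrl.finish_job())"
```

```text
the job is handed in; nothing more can be done
None
```

The job is done and handed in after about 80 s of the 210 s allowed. gauge26 (green) is locked between the jaws, and gauge22, gauge30 and gauge34 are in the tin. gauge18 was not out in this start.

- **Knob backed off:** I turned it anticlockwise to its stop. The camera read about 0.01 rad.
- **Trials:**
  - gauge22 and gauge26 both went down to the slot floor. The tool was at the same height at contact for both.
  - gauge30 did not go in. I tried it at several places across the slot with up to 36 N, then released it. It sat level on the lips, about 10 mm above the floor.
  - gauge34 was therefore not tried and went straight to the tin.
- **gauge26 in the vise:** Its top measured 53.5 mm above the bench, against 54 mm expected, so it is fully down.
- **Knob locked:** After turning it clockwise to its stop, the camera read the line at about 1.24 rad, slightly short of the nominal 1.3. A second turn with a 60 N grip did not move it, so I take it to be at the stop.
- **Other checks:**
  - The blue and red tops in the tin measured 33 to 34 mm, as they should if flat. I did not measure yellow's height, but both views place it in the tin.
  - Two-view triangulation of the block tops read low: 4 to 5 mm on most blocks, and up to 10 mm for gauge26 in the vise. For heights I relied on the depth images and contact heights instead.
  - I did not touch the comb or the cover plate.

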